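# Put the calibration weight back in its sprung-lid case

### The job

The goldsmith's scale has been checked: push down the thumb latch of the blue weight case so that its sprung grey lid pops open, lift the brass weight off the scale pan by its knob, and lower it gently, without letting it drop, until it stands fully down in the round well of the case. Then swing the lid over and press it down just until the latch snaps and holds it shut, pressing latch and lid with no more than firm thumb pressure. Do not lean on the scale, and leave the charcoal block, the steel block and the tweezers where they lie.

Things in the scene. Friction and masses are not known exactly. Their poses are not given: they have to be found in the camera images.
- case: blue case (grey lid) screwed to a cork pad 2 to 8 mm thick, base 84 x 84 mm, 40 mm high (flange to 61 mm either side along y). Origin: centre of its underside, on the cork. x points from the latch (front) to the lid hinge (back); z up. Round well, 29 mm wide, 28 mm deep with a 3 mm chamfer, in the middle of its top. Lid open, only the latch arm, 21 mm up at the front edge, is higher than that top
- well (a point): centre of the well's mouth, in the plane of the base's top, 40 mm above the case's underside; the well's floor is 28 mm lower, a grey foam pad that gives about 0.2 mm per newton, up to 2 mm
- lid (a joint): lid angle (rad): 0 touching the rim's rubber bumpers, 0.02 latched, 1.75 fully open. A spring always pushes it open (0.08 N m shut, 0.06 N m open): let go too early, it comes back up. Fully open it leans just past upright, outer face away from the latch, free end 77 to 83 mm above the base's top, reaching to 90 mm behind the well's centre
- lid_hinge (a point): middle of the lid's hinge line (parallel to the case's y axis), at the back top edge of the base: 42 mm behind the well's centre and level with it
- lid_front (a point): point on the middle of the lid's flat outer top face, 10 mm from its front edge: press here. The lid is a hollow grey cover 84 x 84 mm, 34 mm deep. Shut, this point is 74 mm in front of and 34 mm above the hinge line. It snaps shut at about 5 to 9 N here, most of it over the last 5 mm, then meets stiff rubber bumpers within 1.5 mm; over 22 N on the lid cracks the hinge
- latch (a joint): angle of the thumb latch (rad): 0 at rest with its hook forward, 0.20 pressed down on its stop. The hook lets go of the lid at 0.05 to 0.12. It springs back by itself, and the closing lid pushes it aside by itself
- thumb_pad (a point): middle of the top of the black thumb pad at the case's front, 6 mm below the well's mouth and 75 mm in front of its centre; pad 28 mm wide (case y), 22 mm long. The upright latch arm is 20 mm from here towards the case and leans out up to 7 mm. Press straight down: it goes 5.5 mm to its hard stop, 2.5 N at first, 4 to 5 N when the lid is let go, 6 N at the stop; over 15 N bends it
- weight_center (a point): centre (28 mm up, half its height) of the brass calibration weight, 200 g: cylinder 26 mm in diameter, 36 mm high, a neck 10 mm thick and 10 mm high, then a round knob 16 mm in diameter, 10 mm high; 56 mm in all. It starts upright on the scale pan. Fully down in the well its centre is level with the well's mouth. A precision weight: over 15 N between it and the case damages it
- weight_knob (a point): centre of the weight's knob, 51 mm above its underside: the place to grip it
- scale: black bench scale, fixed, 150 x 130 mm and 32 mm high, with a round steel pan 92 mm in diameter whose top is 44 mm above the bench. Origin: centre of its underside; the pan is centred 22 mm along its +x
- pan (a point): centre of the top of the scale's pan
- charcoal: black charcoal soldering block, 45 x 70 x 28 mm, loose on the bench; origin at the centre of its underside. To be left alone
- steel_block: bright steel bench block, 65 x 65 x 20 mm, loose on the bench; origin at the centre of its underside. To be left alone
- tweezers: steel tweezers, 140 mm long and 6 mm high, lying loose on the bench; origin near the middle, underside. To be left alone

How it is judged (in metres and radians):
On the way, in this order (a step that is already met when the one before it is completed fails the run):
1. the lid has popped open (value of joint lid above 1.3 rad), for 0.2 s.
2. the weight stands fully down in the well, let go, with the lid still open (horizontal distance between weight_center and well below 0.004 m and z of weight_center in the frame of case below 0.0425 m and angle between weight_center's own z axis and vertical below 0.12 rad and contact force between the fingers and weight below 0.3 N and value of joint lid above 1 rad), for 0.2 s.
At the end, for the whole second after the job is handed in: the lid is shut (lid joint below 0.04 rad) and held there by the latch, whose hook is home (latch joint below 0.05 rad), with the weight at rest upright in the well: within 4 mm of the well's axis, tilted less than 0.12 rad and no more than 2.5 mm above fully down (value of joint lid below 0.04 rad and value of joint latch below 0.05 rad and horizontal distance between weight_center and well below 0.004 m and z of weight_center in the frame of case below 0.0425 m and angle between weight_center's own z axis and vertical below 0.12 rad and linear speed of weight below 0.02 m/s); the robot touches nothing.
It fails at once if the thumb latch was pressed with more than 15 N (contact force between any of the fingers, the arm and latch above 15 N).
It fails at once if the lid was pushed with more than 22 N (contact force between any of the fingers, the arm and lid above 22 N).
It fails at once if the weight was dropped on or forced against the case (more than 15 N) (contact force between weight and case above 15 N).
It fails at once if the robot leaned on the scale (more than 10 N) (contact force between any of the fingers, the arm and scale above 10 N).
It fails at once if a bystander was moved more than 15 mm (distance of any of charcoal, steel_block, tweezers from where it was at the start of the episode above 0.015 m).
It also fails if it takes over 72 s, if anything falls off the work surface, if the arm or the gripper's body presses on something with over 40 N, if the wrist force passes 120 N, or if a joint passes its speed limit or range.

### The arm

A 6-joint arm with a two-finger parallel gripper is mounted at the origin on the work surface. World frame = base frame: x ahead of the robot, y to its left, z up, the work surface at z = 0. Lengths are in mm, angles in rad, forces in N, time in s.
With the tool pointing down it reaches from about 275 to 875 mm from the base axis. Payload 12.5 kg.
Tool frame: the origin (TCP) lies midway between the tips of the shut fingers; the grasp point (between the pads) lies 19 mm behind it; x points along the fingers, y is the direction in which the jaws open and shut, and the axes are right-handed (so a half turn about x gives the same grasp; the last joint's range is limited). The gripper opens to 85 mm and grips with 20 to 120 N. Pads are 22 mm wide; open, the fingers measure 114 mm over their backs; the gripper's body (76 mm by 85 mm) begins 54 mm behind the grasp point. The pads swing forward as they close: fully open they stand 13 mm farther back than shut.
Start: joints at [1.196, 0.351, 1.652, -0, 1.139, -0.085], TCP at [157.137, 527.06, 231.29] pointing down, gripper open.
Joint ranges: [-2.75, 2.75], [-0.79, 2.1], [0.01, 2.65], [-1.57, 4.71], [0.07, 3.14], [-2.87, 2.87]. Speed limits (rad/s): [2.22, 2.22, 2.79, 3.14, 3.14, 3.14].

### API

Orientations are given as a unit quaternion [x, y, z, w].
In Python, from rig import * gives the robot as it stands. The module is installed in compiled form; this text tells all that it offers.
- The arm moves only by the tool servo_tool, never from a script. Its argument "moves" is a list of rows, each a list of 7 numbers: the closure in counts, from 0 (fully open) to 255 (shut), then the shift along the tool's x, y, z in m, then the turn, a rotation vector about the tool's x, y, z in degrees. A call has 1 to 5 rows; each row is the pose to reach, as a shift and turn from the pose commanded when the call began, along the tool's axes at that moment; what a row does not reach only later rows make up. A row lasts 1/10 s, in which the tool goes at most 50 mm and 8.59 degrees, less where a joint would pass 70% of its speed; a pose out of reach is approached as far as the arm can. A call with a gripper value outside its range is refused whole. The fingers move at their own pace and stop on an object; "force" is the grip in N (left out, the last holds). Time passes only in rows, so rows that repeat a pose let the fingers close. It gives the time, the measured TCP pose, the force and the opening at its end, in the units of the state.
- get_obs(): the state, without advancing time (a new reading comes with each control period).
- read_camera(name): name is "side" or "top" or "wrist"; returns a dict with "frame" (400x640x3 uint8, red, green, blue), "z_map" (400x640 float32, mm along the optical axis (not along the pixel's ray), 0 where there is no reading), "vfov" (degrees; the focal length in pixels is half the picture's height over the tangent of half this angle, whatever the lens; pixels are square), "cx", "cy" (the principal point, pixels), "dist_coeffs" ([k1, k2, p1, p2, k3] as OpenCV has them; the pictures are not rectified), "world_from_camera" (4x4, takes a point from camera to world coordinates). Camera axes: x right, y up, looking along -z (the intrinsics and any distortion apply to the point x, -y, -z); pixel columns grow to the right and rows downward; lengths in mm; the calibration is good to about 2 mm. A picture is of the moment at which its call begins.
- job_done(): hands the job in, once; it reports no verdict.
The state is a dict: "clock": time; "qpos": joint angles; "qd": joint speeds; "joint_torque": joint torques, N m; "tool_pos": TCP position; "eef_rot": TCP orientation; "wrist_force": force on the tool from outside, world axes, zero at the start; "wrist_torque": the same for the moment, N m; "width": finger opening in mm.
Only numpy, scipy, OpenCV 4.12 (cv2) and the standard library are available. Lean on these libraries where they do the work, as an engineer would, in place of code of your own. Each camera call takes 0.05 s, during which the arm holds its last target.

## Working session

There is one attempt and no reset: what is moved stays moved. The work goes in short steps, Python scripts to look and compute and a tool call to move; the robot and the scene stay as the last step left them, time stands still between calls to the robot, and variables do not carry over. Pictures are saved under pics/ and viewed, and the job is handed in when it is done.

Besides the shell and the picture viewer there is one more tool, called after "Emit:" as name([rows], argument=value, ...), one row to a line, values as JSON. servo_tool: Moves the arm, as the interface text tells. Its arguments: {"type":"object","properties":{"moves":{"type":"array"},"force":{"type":"number"}},"required":["moves"]}

```bash
mkdir -p pics; ls; python3 - <<'E'
from rig import *
import cv2,pickle
o=get_obs();print({k:(v if not hasattr(v,'round') else v) for k,v in o.items()})
for n in("side","top","wrist"):
    c=read_camera(n);pickle.dump(c,open(f"pics/{n}0.pkl","wb"))
    cv2.imwrite(f"pics/{n}0.png",c["frame"][:,:,::-1])
    print(n,c["vfov"],c["cx"],c["cy"],c["dist_coeffs"]);print(c["world_from_camera"])
E
```

```text
pics
{'clock': 0.0, 'qpos': array([ 1.19638652e+00,  3.51244485e-01,  1.65238641e+00,  1.05201258e-06,
        1.13910865e+00, -8.45979583e-02]), 'qd': array([ 0.00151465,  0.00057734,  0.00106932,  0.0001174 , -0.00017467,
       -0.00056527]), 'joint_torque': array([ 1.20742363e-03, -5.06100833e+01, -2.91411513e+01, -2.88170622e-05,
        4.53337547e-03, -1.42569417e-05]), 'tool_pos': array([157.03312766, 526.77721365, 230.76822514]), 'eef_rot': array([ 0.10171111,  0.69978838, -0.10250067,  0.69960323]), 'wrist_force': array([-0.22635696, -0.39650233,  0.29566702]), 'wrist_torque': array([ 0.02942288, -0.0177726 , -0.00308696]), 'width': 84.99973495712268}
side 43.28685210033967 313.4498237782337 200.6703757609315 [-0.16187612  0.          0.          0.          0.        ]
[[-9.88588950e-01  9.43544139e-02 -1.17427135e-01  4.22244146e+02]
 [-1.48572463e-01 -4.82068677e-01  8.63444274e-01  1.03286424e+03]
 [ 2.48618347e-02  8.71037907e-01  4.90586235e-01  6.81335790e+02]
 [ 0.00000000e+00  0.00000000e+00  0.00000000e+00  1.00000000e+00]]
top 49.987782350340076 320.0935143824943 201.24315770215438 [-0.04000766  0.          0.          0.          0.        ]
[[-2.12529710e-02  9.97148254e-01 -7.24131998e-02  4.64679770e+02]
 [-9.99741349e-01 -2.17829815e-02 -6.53731763e-03  7.26005721e+00]
 [-8.09605024e-03  7.22555326e-02  9.97353293e-01  1.30085756e+03]
 [ 0.00000000e+00  0.00000000e+00  0.00000000e+00  1.00000000e+00]]
wrist 64.7316406262558 318.63249718781714 194.98624449337575 [-0.04325927  0.          0.          0.          0.        ]
[[ 2.85844394e-01 -9.17274630e-01 -2.77308918e-01  8.56328597e+01]
 [ 9.58275313e-01  2.73255675e-01  8.39032799e-02  5.47543067e+02]
 [-1.18611452e-03 -2.89721572e-01  9.57110236e-01  3.73434744e+02]
 [ 0.00000000e+00  0.00000000e+00  0.00000000e+00  1.00000000e+00]]
```

View pics/top0.png

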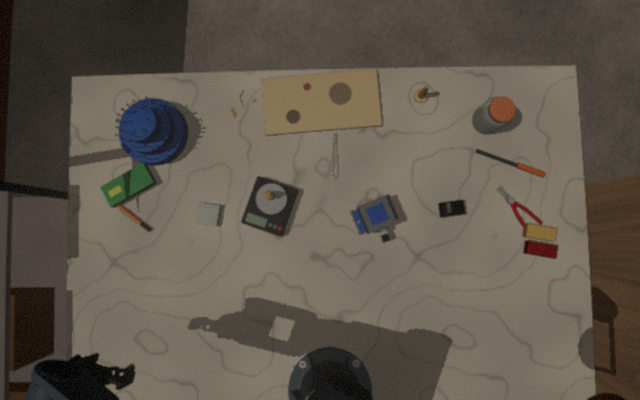

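View pics/side0.png

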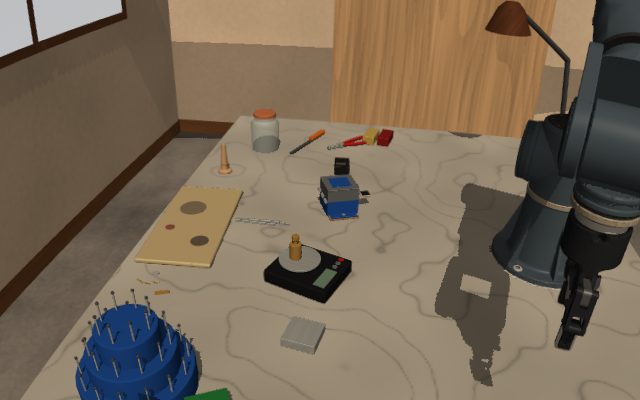

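View pics/wrist0.png

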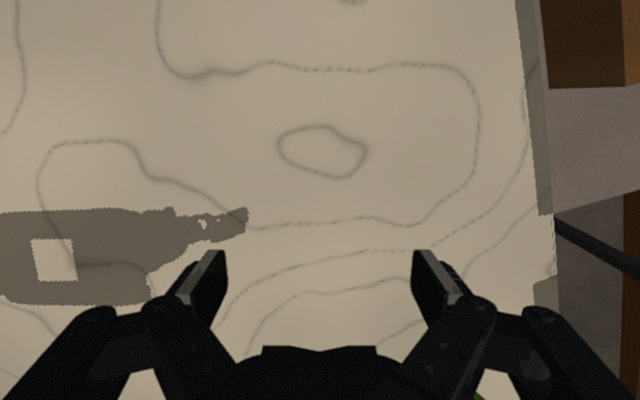

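The top view shows the scale at about (270,205) with the weight on its pan at (271,195). The case is at about (377,214) with a small black thing at (388,238). The steel block is at (209,214), the charcoal at (452,208) and the tweezers at (335,155). I'll enlarge next.

```bash
cat > h.py <<'E'
import numpy as np,cv2,pickle
def f(c): return 200/np.tan(np.radians(c["vfov"])/2)
def K(c): return np.array([[f(c),0,c["cx"]],[0,f(c),c["cy"]],[0,0,1.]])
def ray(c,u,v):
    p=cv2.undistortPoints(np.array([[[u,v]]],float),K(c),np.array(c["dist_coeffs"],float))[0,0]
    return np.array([p[0],-p[1],-1.])
def at(c,u,v,z):
    "world point on pixel ray at world height z"
    T=np.array(c["world_from_camera"]);d=T[:3,:3]@ray(c,u,v);o=T[:3,3]
    return o+d*(z-o[2])/d[2]
def dep(c,u,v,r=0):
    T=np.array(c["world_from_camera"]);z=c["z_map"];iu,iv=int(round(u)),int(round(v))
    return T[:3,3]+T[:3,:3]@(ray(c,u,v)*z[iv,iu])
def proj(c,P):
    T=np.array(c["world_from_camera"]);q=(np.linalg.inv(T)@np.append(P,1))[:3]
    q=np.array([q[0],-q[1],-q[2]])
    return cv2.projectPoints(q[None],np.zeros(3),np.zeros(3),K(c),np.array(c["dist_coeffs"],float))[0][0,0]
def cloud(c,u0,u1,v0,v1):
    us,vs=np.meshgrid(np.arange(u0,u1),np.arange(v0,v1));z=c["z_map"][v0:v1,u0:u1].ravel()
    p=cv2.undistortPoints(np.stack([us.ravel(),vs.ravel()],1).astype(float)[:,None],K(c),np.array(c["dist_coeffs"],float))[:,0]
    q=np.stack([p[:,0]*z,-p[:,1]*z,-z],1);T=np.array(c["world_from_camera"])
    P=q@T[:3,:3].T+T[:3,3]
    return P[z>0],c["frame"][v0:v1,u0:u1].reshape(-1,3)[z>0],np.stack([us.ravel(),vs.ravel()],1)[z>0]
def crop(c,u0,u1,v0,v1,s,name):
    im=cv2.resize(c["frame"][v0:v1,u0:u1,::-1],None,fx=s,fy=s,interpolation=cv2.INTER_CUBIC)
    im=cv2.convertScaleAbs(im,alpha=1.3)
    for u in range((u0+9)//10*10,u1,10): 
        cv2.line(im,((u-u0)*s,0),((u-u0)*s,4),(0,0,255),1);cv2.putText(im,str(u),((u-u0)*s,14),0,.35,(0,0,255),1)
    for v in range((v0+9)//10*10,v1,10): 
        cv2.line(im,(0,(v-v0)*s),(4,(v-v0)*s),(0,0,255),1);cv2.putText(im,str(v),(5,(v-v0)*s+4),0,.35,(0,0,255),1)
    cv2.imwrite(name,im)
E
python3 - <<'E'
from h import *
L=lambda n:pickle.load(open(f"pics/{n}0.pkl","rb"))
crop(L("top"),335,415,185,245,10,"pics/tc.png")
crop(L("top"),235,315,170,240,8,"pics/ts.png")
crop(L("side"),310,380,165,225,10,"pics/sc.png")
crop(L("side"),255,360,230,305,7,"pics/ss.png")
E
```

```text
(no output)
```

View pics/tc.png

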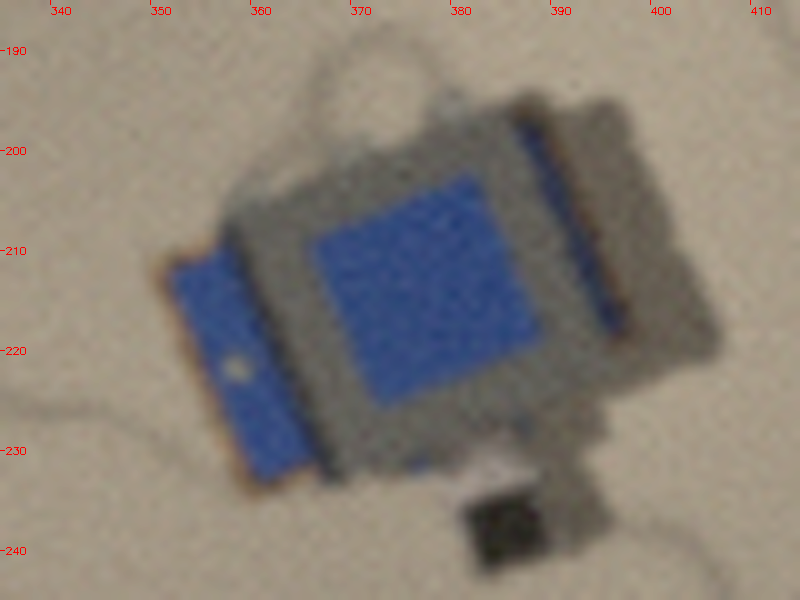

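View pics/ts.png

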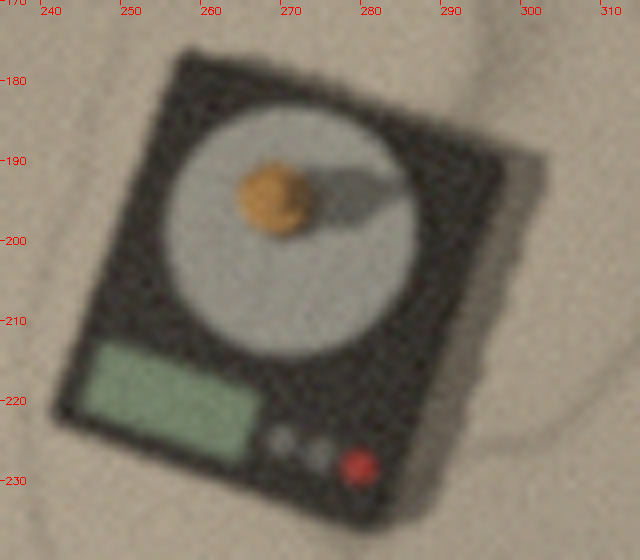

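View pics/sc.png

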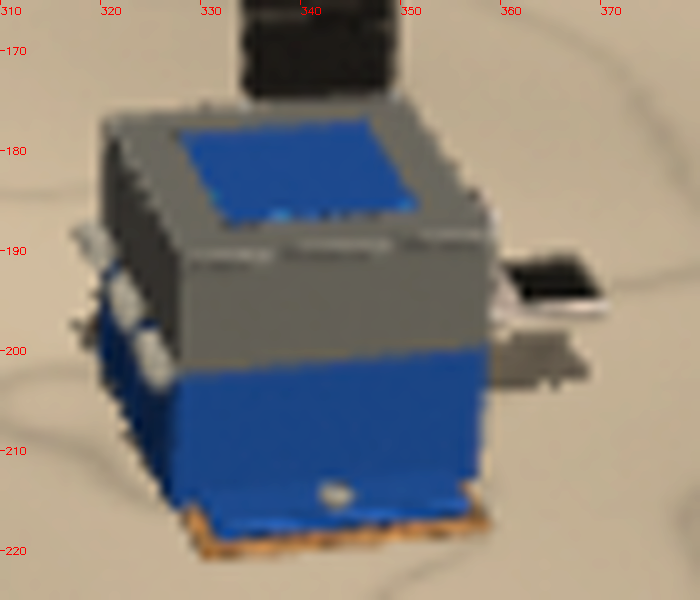

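View pics/ss.png

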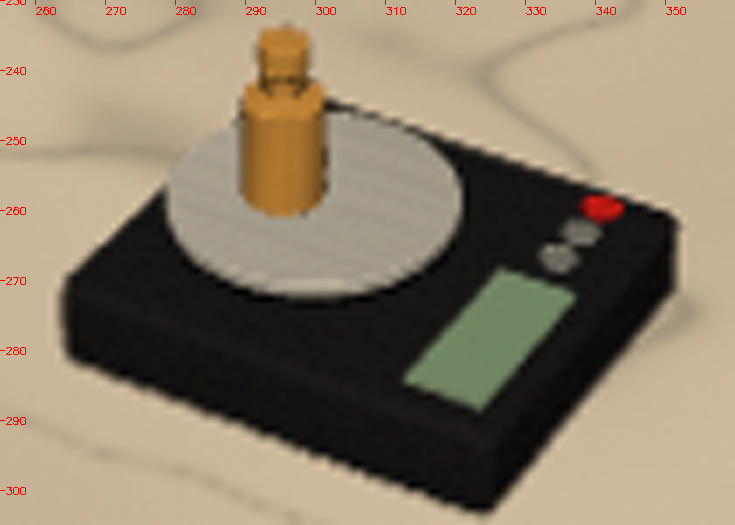

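```bash
python3 - <<'E'
from h import *
L=lambda n:pickle.load(open(f"pics/{n}0.pkl","rb"))
t,s=L("top"),L("side")
np.set_printoptions(precision=1,suppress=True)
for nm,c,l in(("top",t,[(365.7,209),(382,202.3),(389,219.5),(372.8,225.8)]),("side",s,[(327,178.5),(346,177.2),(351,185.3),(332,187.3)])):
    P=np.array([at(c,u,v,79) for u,v in l]);print(nm,"panel",P,P.mean(0),"depth ctr",dep(c,*np.mean(l,0)))
    for i in range(4): d=P[(i+1)%4]-P[i];print(np.linalg.norm(d),np.degrees(np.arctan2(d[1],d[0])))
# lid outer corners side
print("lidcorners side",[at(s,u,v,79) for u,v in[(320,177.5),(327.8,190),(358.3,188),(349.5,175)]])
print("pad top/side",at(t,385.2,237.2,39),at(s,363.5,192.5,39),dep(t,385,237),dep(s,364,193))
print("pan top",at(t,270.5,199,44),"side",at(s,299,258.8,44))
print("knob top",at(t,269.3,194.8,100),"side",at(s,294.3,237,95), "weight top depth",dep(t,269,195),dep(s,294,236))
print("wbase side",at(s,294.5,256.5,44))
for c,b in((t,(345,402,190,245)),(s,(315,372,168,222))):
    P,rgb,_=cloud(c,*b); m=(P[:,2]>70)&(P[:,2]<95);q=P[m];print(len(q),np.median(q,0));r=cv2.minAreaRect(q[:,:2].astype(np.float32));print(r)
E
```

```text
top panel [[ 528.4 -114.2   79. ]
 [ 546.5 -161.3   79. ]
 [ 497.  -179.7   79. ]
 [ 480.1 -133.1   79. ]] [ 513.  -147.1   79. ] depth ctr [ 513.  -147.3   77.3]
50.44196830660202 -68.94448219792825
52.795010868107745 -159.6151786877126
49.61025414782173 109.89812287489808
51.78980100309819 21.303154397803294
side panel [[ 548.9 -152.4   79. ]
 [ 500.  -170.2   79. ]
 [ 483.  -126.1   79. ]
 [ 530.1 -105.4   79. ]] [ 515.5 -138.5   79. ] depth ctr [ 515.7 -140.6   77.7]
52.00616151623485 -160.08963011897492
47.21837824951304 111.22292864542773
51.47870165195389 23.704989806792295
50.642142551156944 -68.14109538138685
lidcorners side [array([ 568. , -154.6,   79. ]), array([538.9, -88.8,  79. ]), array([ 463.2, -114.9,   79. ]), array([ 492. , -185.2,   79. ])]
pad top/side [ 446.5 -173.    39. ] [ 450.2 -167.9   39. ] [ 447.  -172.8   36.3] [ 448.8 -168.2   37.5]
pan top [565.7 161.3  44. ] side [567.5 167.9  44. ]
knob top [573.2 157.6 100. ] side [579.  162.4  95. ] weight top depth [572.6 158.5  99.9] [578.8 167.3 100.7]
wbase side [578.5 161.4  44. ]
859 [ 513.7 -146.9   77.1]
((513.8677368164062, -147.84703063964844), (83.97882843017578, 84.50877380371094), 21.45726776123047)
550 [ 515.1 -138.2   76. ]
((516.148681640625, -145.37767028808594), (85.57710266113281, 95.16802978515625), 21.878095626831055)
```

```bash
cat >> h.py <<'E'
from scipy.spatial.transform import Rotation as Rot
def Rdown(yaw):
    "tool x down, tool y at heading yaw (deg) in world"
    y=np.array([np.cos(np.radians(yaw)),np.sin(np.radians(yaw)),0]);x=np.array([0,0,-1.])
    return np.stack([x,y,np.cross(x,y)],1)
def step(o,P,R=None):
    C=Rot.from_quat(o["eef_rot"]).as_matrix()
    d=C.T@(np.array(P)-o["tool_pos"])/1000
    r=np.degrees(Rot.from_matrix(C.T@R).as_rotvec()) if R is not None else np.zeros(3)
    return np.round(d,4),np.round(r,2)
E
python3 - <<'E'
from rig import *
from h import *
o=get_obs();C=Rot.from_quat(o["eef_rot"]).as_matrix();np.set_printoptions(precision=4,suppress=True)
print(C, "yaw y",np.degrees(np.arctan2(C[1,1],C[0,1])))
c=pickle.load(open("pics/wrist0.pkl","rb"));T=np.array(c["world_from_camera"])
print("cam in tool",C.T@(T[:3,3]-o["tool_pos"]),"look",C.T@-T[:3,2],"up",C.T@T[:3,1],"right",C.T@T[:3,0])
for y in(111,-69): print(step(o,[480,-160,300],Rdown(y)))
E
```

```text
[[-0.0003  0.2857  0.9583]
 [-0.0008  0.9583 -0.2857]
 [-1.     -0.0009 -0.0001]] yaw y 73.39827047573432
cam in tool [-142.5441   -0.7007  -74.356 ] look [ 0.9571 -0.0003  0.2898] up [ 0.2898  0.     -0.9571] right [0.0003 1.     0.0001]
(array([-0.0687, -0.566 ,  0.5057]), array([-37.6 ,  -0.02,   0.05]))
(array([-0.0687, -0.566 ,  0.5057]), array([142.4 ,   0.06,   0.03]))
```

Emit:
servo_tool([
  [255,0.004,-0.038,0.031,0,0,0],
  [255,0.004,-0.076,0.062,0,0,0],
  [255,0.004,-0.114,0.093,0,0,0],
  [255,0.004,-0.152,0.124,0,0,0],
  [255,0.004,-0.19,0.155,0,0,0],
], force=30)

```text
clock: 0.65
tool_pos: [251.5, 298.9, 227.2]
eef_rot: [0.102, 0.7, -0.102, 0.7]
wrist_force: [1.2, 0.3, 0.3]
width: 12.0
```

Emit:
servo_tool([
  [255,0.004,-0.038,0.031,0,0,0],
  [255,0.004,-0.076,0.062,0,0,0],
  [255,0.004,-0.114,0.093,0,0,0],
  [255,0.004,-0.152,0.124,0,0,0],
  [255,0.004,-0.19,0.155,0,0,0],
])

```text
clock: 1.15
tool_pos: [345.9, 72.4, 223.5]
eef_rot: [0.102, 0.699, -0.102, 0.7]
wrist_force: [1.2, 0.8, 0.2]
width: -0.0
```

Emit:
servo_tool([
  [255,0.004,-0.038,0.031,0,0,0],
  [255,0.004,-0.076,0.062,0,0,0],
  [255,0.004,-0.114,0.093,0,0,0],
  [255,0.004,-0.152,0.124,0,0,0],
  [255,0.004,-0.19,0.155,0,0,0],
])

```text
clock: 1.65
tool_pos: [440.1, -154.3, 219.2]
eef_rot: [0.102, 0.7, -0.102, 0.7]
wrist_force: [1.4, 2.3, -0.4]
width: -0.0
```

Now turn by −37.6° about tool x to align with the case.

Emit:
servo_tool([
  [255,0,0,0,-8,0,0],
  [255,0.005,0.01,0.005,-16,0,0],
  [255,0.01,0.017,0.01,-24,0,0],
  [255,0.01,0.017,0.01,-32,0,0],
  [255,0.01,0.017,0.01,-37.6,0,0],
])

```text
clock: 2.15
tool_pos: [454.2, -138.4, 208.9]
eef_rot: [-0.131, 0.695, 0.131, 0.695]
wrist_force: [0.3, 0.4, -0.4]
width: -0.0
```

```bash
python3 - <<'E'
from rig import *
from h import *
c=read_camera("wrist");pickle.dump(c,open("pics/wrist1.pkl","wb"))
cv2.imwrite("pics/wrist1.png",c["frame"][:,:,::-1]);o=get_obs();print(o["tool_pos"],o["qpos"],o["wrist_force"])
E
```

```text
[ 454.22127998 -138.47988179  209.01580269] [-3.94001672e-01  2.41734653e-01  1.86320284e+00 -6.72571439e-07
  1.03729906e+00 -2.34148016e+00] [-0.91475385 -0.29559591  0.42796883]
```

View pics/wrist1.png

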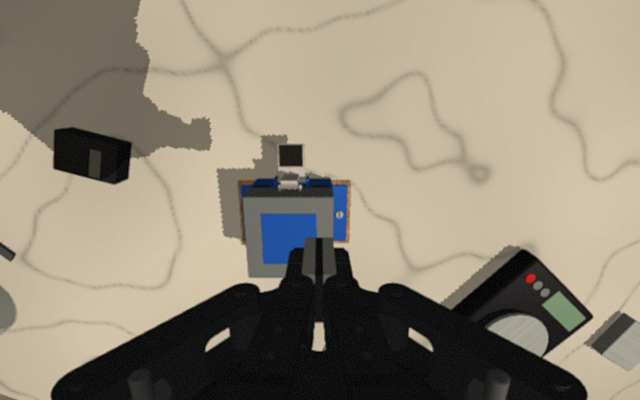

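The wrist view shows the thumb pad at (291,156), the latch at (289,183), the lid panel at (290,240) and the cork edge around (350,210). The fingers hide the lid's lower right. I'll enlarge it.

```bash
python3 - <<'E'
from h import *
c=pickle.load(open("pics/wrist1.pkl","rb"))
crop(c,230,360,135,285,4,"pics/w1c.png")
E
```

```text
(no output)
```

View pics/w1c.png

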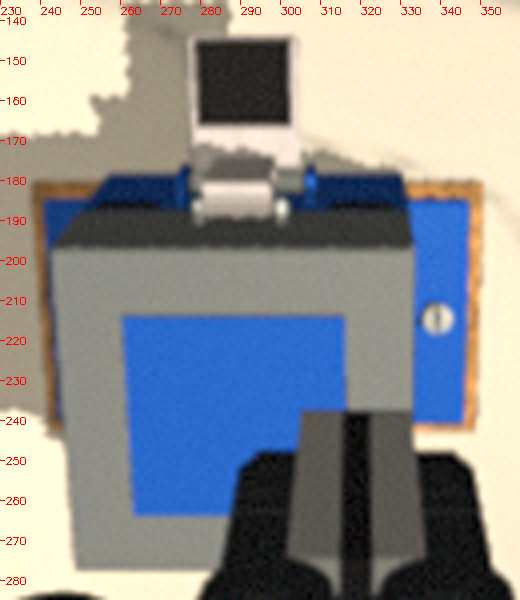

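```bash
python3 - <<'E'
from h import *
np.set_printoptions(precision=1,suppress=True)
c=pickle.load(open("pics/wrist1.pkl","rb"))
for z in (77,79): print("lid front corners",at(c,243.5,197,z),at(c,333,197,z), "d",np.linalg.norm(at(c,243.5,197,z)-at(c,333,197,z)))
a,b=at(c,243.5,197,79),at(c,333,197,79);print(np.degrees(np.arctan2((b-a)[1],(b-a)[0])))
print("panel",at(c,261,213.5,79),at(c,316,213.5,79),at(c,264,264,79))
P=[at(c,u,v,39) for u,v in[(278,145.5),(301.5,145.5),(302,165.5),(278.5,165.5)]];print("pad",np.array(P),np.mean(P,0))
print("depth pad",dep(c,290,156),"lid",dep(c,253,240),dep(c,285,230),dep(c,253,202))
print("cork/flange",dep(c,338,215),dep(c,340,225),"bench",dep(c,400,120),dep(c,265,150))
E
```

```text
lid front corners [ 488.8 -198.7   77. ] [ 459.1 -122.6   77. ] d 81.66069043698063
lid front corners [ 488.  -198.5   79. ] [ 458.6 -123.    79. ] d 81.06587399079395
111.29591013101337
panel [ 497.4 -178.7   79. ] [ 479.  -131.6   79. ] [ 545.9 -159.7   79. ]
pad [[ 439.7 -187.4   39. ]
 [ 431.3 -165.7   39. ]
 [ 450.  -158.2   39. ]
 [ 458.5 -180.2   39. ]] [ 444.9 -172.9   39. ]
depth pad [ 445.7 -172.8   37. ] lid [ 526.8 -177.5   76.4] [ 506.1 -152.5   75.9] [ 490.7 -189.3   75.6]
cork/flange [495.6 -98.3   9. ] [507.4 -90.7   5.8] bench [371.8 -75.4   0.5] [ 456.5 -201.9    0.5]
```

```bash
python3 - <<'E'
from rig import *
from h import *
o=get_obs();np.set_printoptions(precision=4,suppress=True)
c=pickle.load(open("pics/wrist1.pkl","rb"));print(proj(c,o["tool_pos"]))
print(step(o,[442.5,-174,47],Rdown(111.3)))
E
```

```text
[319.2886 255.1493]
(array([ 0.162 , -0.0288, -0.0239]), array([ 0.28, -0.03, -0.03]))
```

Emit:
servo_tool([
  [255,0.02,-0.029,-0.024,0.3,0,0],
  [255,0.06,-0.029,-0.024,0.3,0,0],
  [255,0.1,-0.029,-0.024,0.3,0,0],
  [255,0.14,-0.029,-0.024,0.3,0,0],
  [255,0.154,-0.029,-0.024,0.3,0,0],
])

```text
clock: 2.7
tool_pos: [440.5, -173.5, 52.0]
eef_rot: [-0.125, 0.697, 0.127, 0.694]
wrist_force: [0.1, 0.8, 0.6]
width: 0.3
```

```bash
python3 - <<'E'
from rig import *
from h import *
c=read_camera("wrist");pickle.dump(c,open("pics/wrist2.pkl","wb"))
o=get_obs();print(o["tool_pos"],o["wrist_force"])
crop(c,220,420,100,300,3,"pics/w2.png")
E
```

```text
[ 440.31911133 -173.4063076    51.52525739] [-2.24012377  1.67963729 -0.98388259]
```

View pics/w2.png

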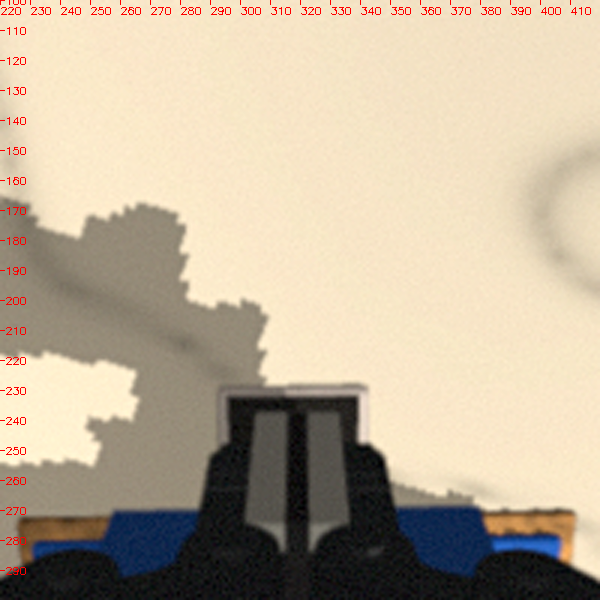

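The fingers sit over the thumb pad: the pad spans columns 292–340 and the fingers centre on 318. Next I go down slowly, watching the force.

Emit:
servo_tool([
  [255,0.005,0,0,0,0,0],
  [255,0.01,0,0,0,0,0],
  [255,0.012,0,0,0,0,0],
  [255,0.013,0,0,0,0,0],
  [255,0.013,0,0,0,0,0],
])

```text
clock: 3.25
tool_pos: [442.5, -174.4, 42.7]
eef_rot: [-0.127, 0.695, 0.127, 0.696]
wrist_force: [0.5, -0.1, -0.7]
width: 0.1
```

Emit:
servo_tool([
  [255,0.001,0,0,0,0,0],
  [255,0.001,0,0,0,0,0],
])

```text
clock: 3.45
tool_pos: [442.4, -174.3, 41.4]
eef_rot: [-0.127, 0.696, 0.127, 0.696]
wrist_force: [0.2, -0.2, -0.3]
width: -0.1
```

Emit:
servo_tool([
  [255,0.001,0,0,0,0,0],
  [255,0.001,0,0,0,0,0],
])

```text
clock: 3.65
tool_pos: [442.3, -174.3, 40.2]
eef_rot: [-0.127, 0.696, 0.127, 0.696]
wrist_force: [0.0, 1.1, 0.3]
width: 0.2
```

Emit:
servo_tool([
  [255,0.001,0,0,0,0,0],
  [255,0.001,0,0,0,0,0],
])

```text
clock: 3.85
tool_pos: [442.2, -174.3, 39.2]
eef_rot: [-0.127, 0.696, 0.127, 0.696]
wrist_force: [0.1, -0.4, 0.2]
width: -0.1
```

Emit:
servo_tool([
  [255,0.001,0,0,0,0,0],
  [255,0.001,0,0,0,0,0],
])

```text
clock: 4.05
tool_pos: [442.2, -174.3, 38.2]
eef_rot: [-0.127, 0.696, 0.127, 0.696]
wrist_force: [-0.3, -0.4, 0.9]
width: 0.1
```

Emit:
servo_tool([
  [255,0.001,0,0,0,0,0],
  [255,0.001,0,0,0,0,0],
])

```text
clock: 4.25
tool_pos: [442.2, -174.3, 37.2]
eef_rot: [-0.127, 0.696, 0.127, 0.696]
wrist_force: [-0.8, -0.0, 0.8]
width: 0.2
```

Emit:
servo_tool([
  [255,0.001,0,0,0,0,0],
  [255,0.001,0,0,0,0,0],
])

```text
clock: 4.45
tool_pos: [442.3, -174.3, 36.3]
eef_rot: [-0.127, 0.696, 0.127, 0.696]
wrist_force: [-0.9, -0.8, 2.8]
width: 0.0
```

Emit:
servo_tool([
  [255,0.001,0,0,0,0,0],
  [255,0.001,0,0,0,0,0],
])

```text
clock: 4.65
tool_pos: [442.1, -174.4, 35.3]
eef_rot: [-0.127, 0.696, 0.127, 0.695]
wrist_force: [-2.9, -1.5, 4.4]
width: -0.0
```

Emit:
servo_tool([
  [255,0.001,0,0,0,0,0],
  [255,0.001,0,0,0,0,0],
])

```text
clock: 4.85
tool_pos: [442.1, -174.4, 34.3]
eef_rot: [-0.127, 0.696, 0.127, 0.695]
wrist_force: [-1.9, -2.1, 4.2]
width: -0.1
```

Emit:
servo_tool([
  [255,0.001,0,0,0,0,0],
  [255,0.001,0,0,0,0,0],
])

```text
clock: 5.05
tool_pos: [442.1, -174.4, 33.3]
eef_rot: [-0.127, 0.696, 0.127, 0.695]
wrist_force: [-4.8, -2.4, 6.0]
width: -0.3
```

```bash
python3 - <<'E'
from rig import *
from h import *
c=read_camera("side");pickle.dump(c,open("pics/side3.pkl","wb"))
o=get_obs();print(o["tool_pos"],o["wrist_force"])
crop(c,290,420,110,225,5,"pics/s3.png")
E
```

```text
[ 442.03164964 -174.3590459    33.32568313] [-4.76783465 -2.37869746  7.31161534]
```

View pics/s3.png

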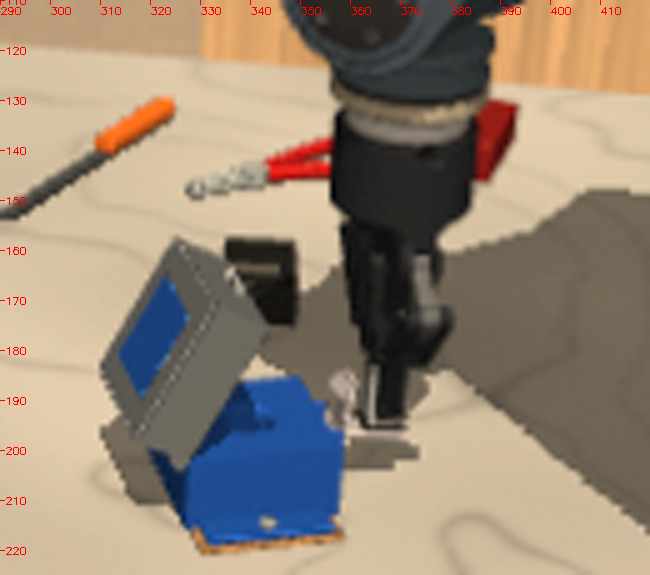

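The side view shows the lid popped and swinging up, with the grey lid at about (325,180). I'll back off straight up and away from the case.

Emit:
servo_tool([
  [255,-0.003,0,-0.001,0,0,0],
  [255,-0.02,0,-0.004,0,0,0],
  [255,-0.06,0,-0.03,0,0,0],
  [255,-0.11,0,-0.06,0,0,0],
  [255,-0.15,0,-0.06,0,0,0],
])

```text
clock: 5.6
tool_pos: [383.9, -195.3, 184.2]
eef_rot: [-0.126, 0.696, 0.127, 0.695]
wrist_force: [1.1, -0.2, 0.0]
width: -0.3
```

```bash
python3 - <<'E'
from rig import *
from h import *
np.set_printoptions(precision=4,suppress=True)
c=read_camera("wrist");pickle.dump(c,open("pics/wrist4.pkl","wb"))
s=read_camera("side");pickle.dump(s,open("pics/side4.pkl","wb"))
o=get_obs();print(o["tool_pos"],o["wrist_force"])
crop(s,290,420,110,225,5,"pics/s4.png")
cv2.imwrite("pics/w4.png",c["frame"][:,:,::-1])
E
```

```text
[ 387.7979 -197.0404  188.4968] [ 0.4257 -0.1589 -0.5153]
```

View pics/s4.png

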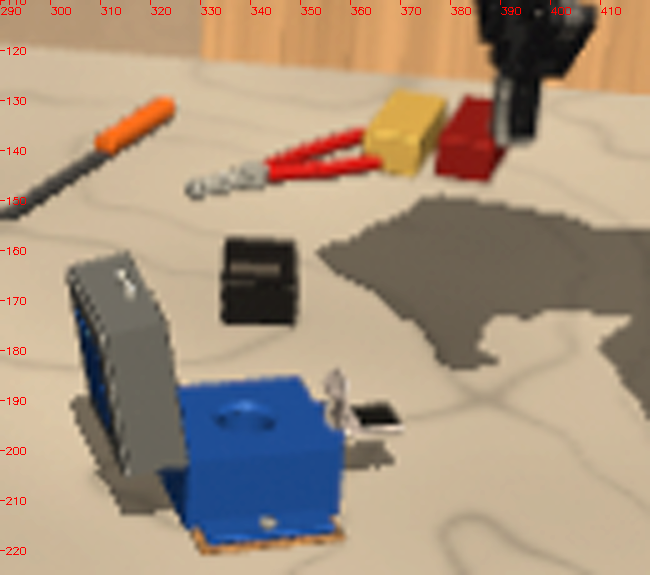

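View pics/w4.png

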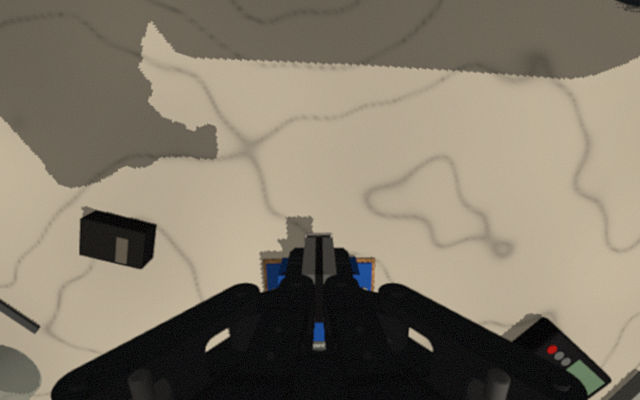

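The lid is fully open, and the well is visible in the side view at about (337,193). Now I move over to behind the lid to look straight down into the well, opening the gripper partway.

Emit:
servo_tool([
  [120,-0.015,0,0.045,0,0,0],
  [120,-0.03,0,0.09,0,0,0],
  [120,-0.05,0,0.135,0,0,0],
  [120,-0.05,0,0.18,0,0,0],
  [120,-0.05,0,0.216,0,0,0],
])

```text
clock: 6.2
tool_pos: [590.5, -117.7, 233.2]
eef_rot: [-0.127, 0.695, 0.127, 0.696]
wrist_force: [0.3, -0.3, 0.1]
width: 45.8
```

Emit:
servo_tool([
  [120,0,0,0,0,0,0],
  [120,0,0,0,0,0,0],
])

```text
clock: 6.4
tool_pos: [588.1, -118.6, 232.2]
eef_rot: [-0.127, 0.696, 0.128, 0.695]
wrist_force: [-0.5, -0.8, 0.5]
width: 45.4
```

```bash
python3 - <<'E'
from rig import *
from h import *
np.set_printoptions(precision=4,suppress=True)
c=read_camera("wrist");pickle.dump(c,open("pics/wrist5.pkl","wb"))
o=get_obs();print(o["tool_pos"],o["wrist_force"])
cv2.imwrite("pics/w5.png",c["frame"][:,:,::-1])
p=proj(c,[514,-146,42]);print(p)
u,v=map(int,p);crop(c,u-70,u+70,max(0,v-80),v+60,4,"pics/w5c.png")
E
```

```text
[ 587.6265 -119.0112  232.5308] [-1.0968  0.1694 -0.2395]
[319.2791  95.567 ]
```

View pics/w5.png

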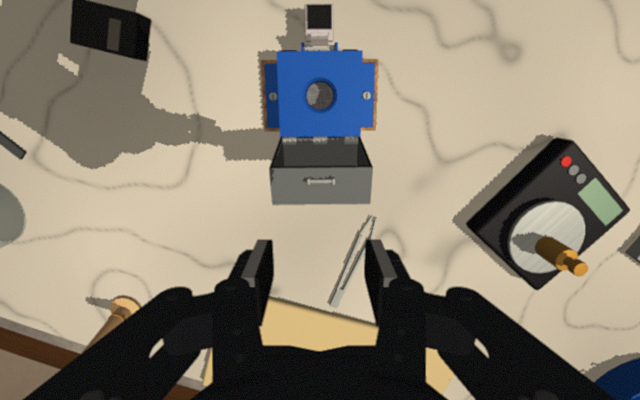

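View pics/w5c.png

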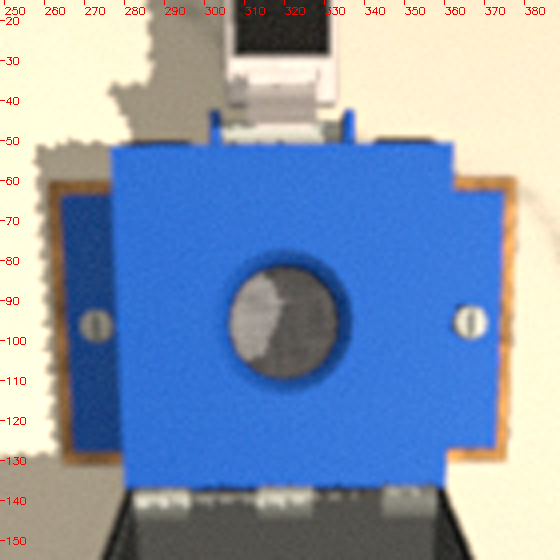

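```bash
python3 - <<'E'
from h import *
np.set_printoptions(precision=1,suppress=True)
c=pickle.load(open("pics/wrist5.pkl","rb"))
print("top z",dep(c,290,70),dep(c,350,120),dep(c,300,125))
for z in(42,44): print("well",at(c,320,94.8,z))
P=np.array([at(c,u,v,42.5) for u,v in[(276.8,51),(362,51),(360.2,137.2),(280.7,137.2)]]);print(P,P.mean(0))
for i in range(4):
    d=P[(i+1)%4]-P[i];print(np.linalg.norm(d),np.degrees(np.arctan2(d[1],d[0])))
print("well W",np.linalg.norm(at(c,304.5,95,42.5)-at(c,335.5,95,42.5)),np.linalg.norm(at(c,320,77.5,42.5)-at(c,320,112,42.5)))
print("knob",at(c,580,269,95),dep(c,578,267),"pan",at(c,543,236,44))
crop(c,490,640,180,300,5,"pics/w5k.png")
E
```

```text
top z [ 501.4 -181.8   41.6] [ 525.4 -107.8   42.3] [ 548.3 -154.2   43.4]
well [ 513.  -145.6   42. ]
well [ 513.1 -145.6   44. ]
[[ 489.4 -199.6   42.5]
 [ 460.  -121.9   42.5]
 [ 537.8  -91.2   42.5]
 [ 567.3 -168.9   42.5]] [ 513.6 -145.4   42.5]
83.13035985921985 110.77504486854683
83.709939219246 21.519586557753637
83.06528375686636 -69.25400560430663
83.66869798378161 -158.43547142889562
well W 31.261270471874884 33.444652124112025
knob [576.5 166.8  95. ] [574.3 157.9  99.9] pan [565.7 153.8  44. ]
```

View pics/w5k.png

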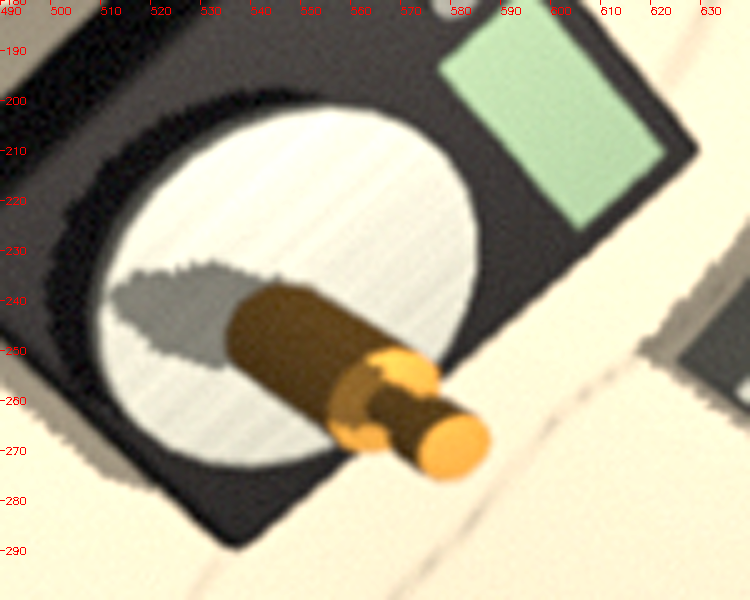

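Emit:
servo_tool([
  [120,0,0.045,0.015,0,0,0],
  [120,0,0.09,0.03,0,0,0],
  [120,0,0.135,0.045,0,0,0],
  [120,0,0.18,0.06,0,0,0],
  [120,0,0.225,0.075,0,0,0],
])

```text
clock: 6.95
tool_pos: [577.8, 118.7, 233.5]
eef_rot: [-0.127, 0.696, 0.127, 0.696]
wrist_force: [0.4, -0.3, 0.4]
width: 45.2
```

Emit:
servo_tool([
  [120,0.02,0.02,0.007,0,0,0],
  [120,0.05,0.04,0.0136,0,0,0],
  [120,0.08,0.04,0.0136,0,0,0],
  [120,0.095,0.04,0.0136,0,0,0],
  [120,0.095,0.04,0.0136,0,0,0],
])

```text
clock: 7.45
tool_pos: [576.3, 159.1, 136.8]
eef_rot: [-0.127, 0.697, 0.127, 0.694]
wrist_force: [0.0, -0.5, 0.2]
width: 44.9
```

```bash
python3 - <<'E'
from rig import *
from h import *
np.set_printoptions(precision=4,suppress=True)
c=read_camera("wrist");pickle.dump(c,open("pics/wrist6.pkl","wb"))
o=get_obs();print(o["tool_pos"],o["wrist_force"])
crop(c,230,410,170,320,4,"pics/w6c.png")
E
```

```text
[577.261  159.2103 138.4197] [-0.3239 -0.6092 -0.228 ]
```

View pics/w6c.png

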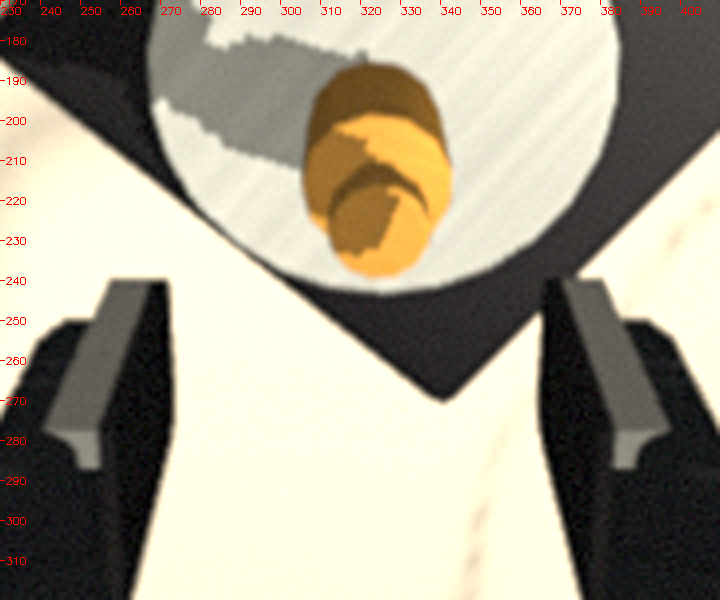

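```bash
python3 - <<'E'
from rig import *
from h import *
np.set_printoptions(precision=4,suppress=True)
c=pickle.load(open("pics/wrist6.pkl","rb"));o=get_obs()
k=at(c,322.3,227.5,100);print(k,dep(c,326,228),"body axis top z80",at(c,322.8,213,80),"o",o["tool_pos"])
print("pan",at(c,325,213,44))
print("step to grasp",step(o,[k[0],k[1],88],Rdown(111.3)))
E
```

```text
[575.8848 160.9492 100.    ] [575.373  163.1825 100.0585] body axis top z80 [573.6253 160.7197  80.    ] o [577.261  159.2103 138.4197]
pan [585.0324 167.4796  44.    ]
step to grasp (array([ 0.0504,  0.0021, -0.0006]), array([-0.66, -0.05, -0.01]))
```

Emit:
servo_tool([
  [120,0.015,0.0021,-0.0008,-0.5,0,0],
  [120,0.03,0.0021,-0.0008,-0.5,0,0],
  [120,0.045,0.0021,-0.0008,-0.5,0,0],
  [120,0.052,0.0021,-0.0008,-0.5,0,0],
  [120,0.052,0.0021,-0.0008,-0.5,0,0],
])

```text
clock: 8.0
tool_pos: [575.6, 161.5, 85.3]
eef_rot: [-0.13, 0.696, 0.13, 0.694]
wrist_force: [-0.1, -0.7, -0.1]
width: 45.3
```

```bash
python3 - <<'E'
from rig import *
from h import *
np.set_printoptions(precision=4,suppress=True)
c=read_camera("wrist");pickle.dump(c,open("pics/wrist7.pkl","wb"))
o=get_obs();print(o["tool_pos"],o["wrist_force"])
crop(c,230,410,170,320,4,"pics/w7c.png")
E
```

```text
[575.9541 161.6308  86.106 ] [ 0.7108 -0.0287 -0.1997]
```

View pics/w7c.png

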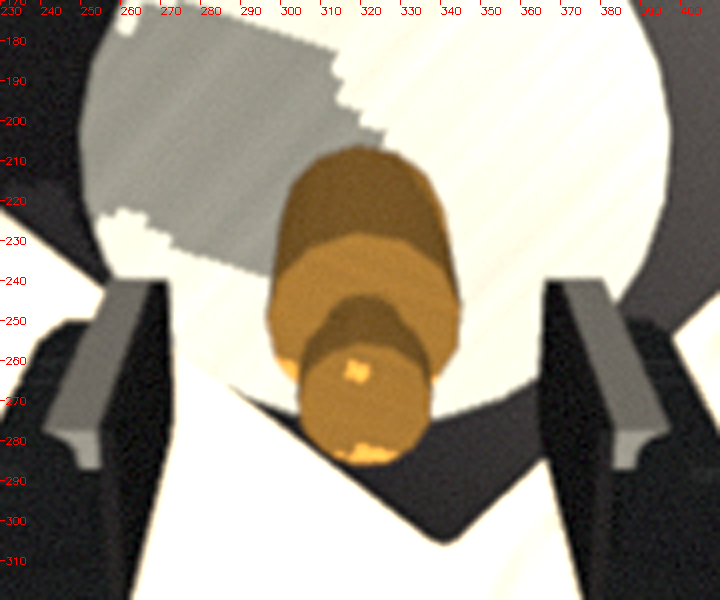

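```bash
python3 - <<'E'
from rig import *
from h import *
np.set_printoptions(precision=4,suppress=True)
c=pickle.load(open("pics/wrist7.pkl","rb"));o=get_obs()
k=at(c,317.8,270.5,100);print(k,o["tool_pos"])
print(step(o,[k[0],k[1],85],Rdown(111.3)))
E
```

```text
[575.9852 160.8005 100.    ] [575.9541 161.6308  86.106 ]
(array([ 0.0011, -0.0008, -0.0003]), array([-0.12, -0.03, -0.01]))
```

Centred to within 1 mm. I go down 1 mm more and close.

Emit:
servo_tool([
  [120,0.001,-0.0008,0,0,0,0],
  [160,0.001,-0.0008,0,0,0,0],
  [190,0.001,-0.0008,0,0,0,0],
  [220,0.001,-0.0008,0,0,0,0],
  [255,0.001,-0.0008,0,0,0,0],
], force=40)

```text
clock: 8.55
tool_pos: [576.5, 161.1, 85.7]
eef_rot: [-0.13, 0.695, 0.13, 0.695]
wrist_force: [-0.4, -0.1, 4.0]
width: 13.7
```

Emit:
servo_tool([
  [255,0,0,0,0,0,0],
  [255,0,0,0,0,0,0],
  [255,0,0,0,0,0,0],
])

```text
clock: 8.85
tool_pos: [576.5, 161.1, 85.7]
eef_rot: [-0.13, 0.695, 0.13, 0.695]
wrist_force: [-0.1, 1.0, 6.0]
width: 13.4
```

```bash
python3 - <<'E'
from rig import *
from h import *
np.set_printoptions(precision=4,suppress=True)
c=read_camera("wrist");pickle.dump(c,open("pics/wrist8.pkl","wb"))
s=read_camera("side");pickle.dump(s,open("pics/side8.pkl","wb"))
o=get_obs();print(o["tool_pos"],o["wrist_force"],o["width"])
crop(c,230,410,170,320,4,"pics/w8c.png");crop(s,240,360,180,300,6,"pics/s8c.png")
E
```

```text
[576.514  161.1303  85.6546] [-1.3236  1.0115  5.3499] 13.753683453647893
```

View pics/w8c.png

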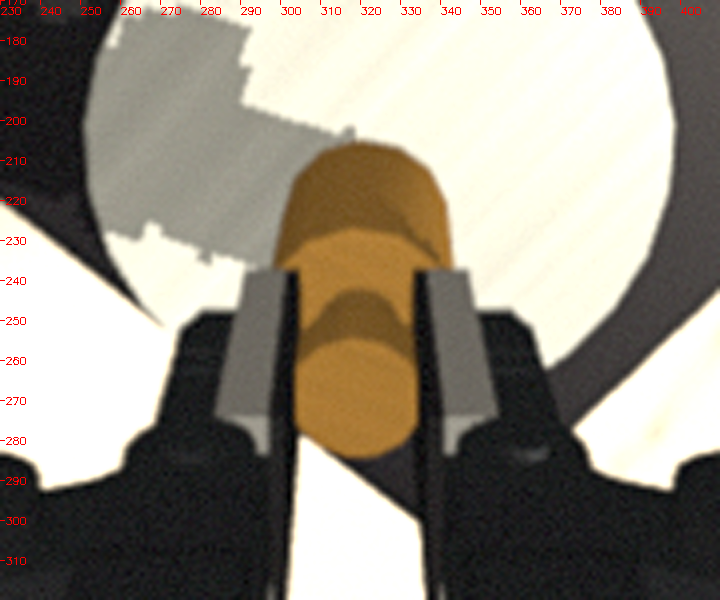

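View pics/s8c.png

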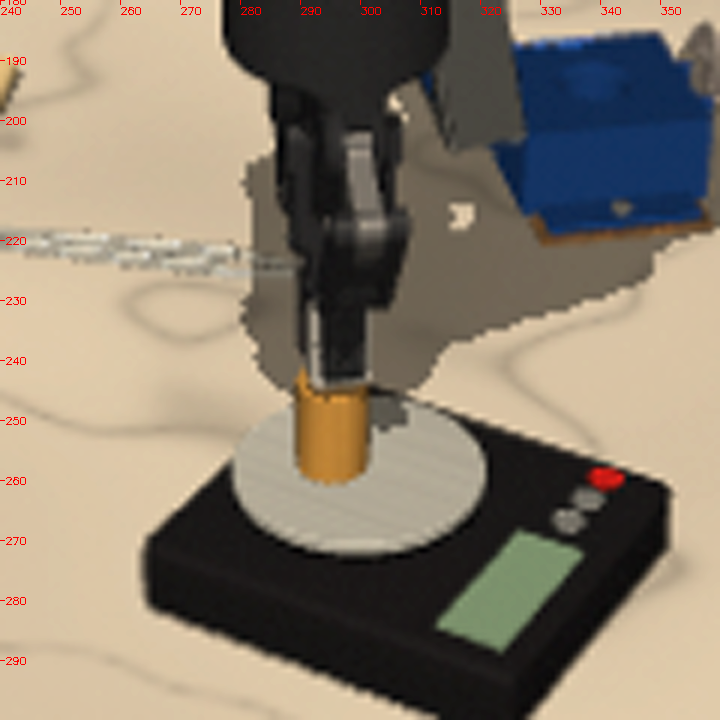

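The grip looks good: the knob is centred between the pads and the body stands upright. Now I lift.

Emit:
servo_tool([
  [255,-0.003,0,0,0,0,0],
  [255,-0.01,0,0,0,0,0],
  [255,-0.03,0,0,0,0,0],
  [255,-0.06,0,0,0,0,0],
  [255,-0.09,0,0,0,0,0],
])

```text
clock: 9.45
tool_pos: [575.8, 160.8, 176.2]
eef_rot: [-0.13, 0.696, 0.13, 0.695]
wrist_force: [-0.0, -0.4, -1.8]
width: 13.6
```

Emit:
servo_tool([
  [255,-0.03,-0.01,-0.004,0,0,0],
  [255,-0.045,-0.04,-0.02,0,0,0],
  [255,-0.045,-0.075,-0.04,0,0,0],
  [255,-0.045,-0.11,-0.06,0,0,0],
  [255,-0.045,-0.145,-0.08,0,0,0],
])

```text
clock: 9.95
tool_pos: [553.4, -4.5, 220.6]
eef_rot: [-0.13, 0.695, 0.13, 0.695]
wrist_force: [1.0, -0.3, -2.0]
width: 13.8
```

```bash
python3 - <<'E'
from rig import *
from h import *
o=get_obs();print(o["tool_pos"],o["wrist_force"],o["width"],step(o,[513.3,-145.5,215],Rdown(111.3)))
E
```

```text
[553.38280722  -4.54699217 220.57648804] [ 1.0067721  -0.28297416 -1.96464143] 13.792492480480727 (array([ 0.0056, -0.1169, -0.0884]), array([-0.09, -0.01,  0.  ]))
```

Emit:
servo_tool([
  [255,0,-0.036,-0.028,0,0,0],
  [255,0,-0.072,-0.056,0,0,0],
  [255,0.005,-0.105,-0.08,0,0,0],
  [255,0.02,-0.117,-0.0884,0,0,0],
  [255,0.05,-0.117,-0.0884,0,0,0],
])

```text
clock: 10.45
tool_pos: [514.3, -146.7, 171.6]
eef_rot: [-0.13, 0.694, 0.128, 0.696]
wrist_force: [0.5, 0.4, -3.9]
width: 13.6
```

Emit:
servo_tool([
  [255,0.03,0,0,0,0,0],
  [255,0.042,0,0,0,0,0],
  [255,0.042,0,0,0,0,0],
  [255,0.042,0,0,0,0,0],
])

```text
clock: 10.85
tool_pos: [514.5, -144.3, 129.4]
eef_rot: [-0.13, 0.695, 0.13, 0.695]
wrist_force: [0.1, -0.6, -1.5]
width: 13.5
```

```bash
python3 - <<'E'
from rig import *
from h import *
c=read_camera("wrist");pickle.dump(c,open("pics/wrist9.pkl","wb"))
o=get_obs();print(o["tool_pos"],o["wrist_force"],o["width"])
crop(c,220,420,130,290,4,"pics/w9c.png")
E
```

```text
[ 514.74297024 -144.3235465   129.6863521 ] [ 1.20099314  0.675716   -1.40636367] 13.601995714895697
```

View pics/w9c.png

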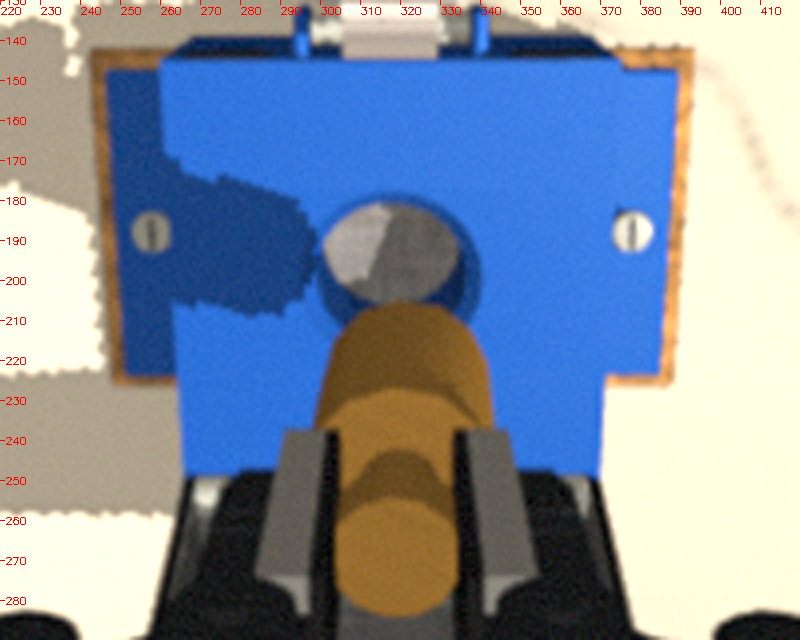

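```bash
python3 - <<'E'
from rig import *
from h import *
np.set_printoptions(precision=2,suppress=True)
c=pickle.load(open("pics/wrist9.pkl","rb"));o=get_obs();tp=o["tool_pos"]
k=at(c,318.2,269.7,tp[2]+14.35);print("knob",k,tp)
def circ(x,y,z,r):
    a=np.linspace(0,2*np.pi,73);q=np.array([proj(c,[x+r*np.cos(t),y+r*np.sin(t),z]) for t in a]);return q[:,0].min(),q[:,0].max(),q[:,1].min(),q[:,1].max()
for w in([513.3,-145.5],[514,-145.2]): print(w,"mouth",circ(*w,42.3,17.5),"floor",circ(*w,14.3,14.5))
for w in (tp[:2],k[:2]): print("wt bottom",circ(*w,tp[2]-41.65,13),"bodytop",circ(*w,tp[2]-5.65,13),"knob",circ(*w,tp[2]+14.35,8))
print(step(o,[513.3,-145.5,100],Rdown(111.3)))
E
```

```text
knob [ 514.5  -144.89  144.04] [ 514.74 -144.32  129.69]
[513.3, -145.5] mouth (np.float64(295.24864018969015), np.float64(341.05573563014303), np.float64(177.0333633941943), np.float64(220.69629717320848)) floor (np.float64(301.1145200143084), np.float64(335.27536363485274), np.float64(172.60556655971743), np.float64(205.47583227776104))
[514, -145.2] mouth (np.float64(295.3048078028825), np.float64(341.0696720227061), np.float64(178.02294625217147), np.float64(221.60530541832543)) floor (np.float64(301.16008650051174), np.float64(335.29283473963125), np.float64(173.4948948452042), np.float64(206.31128950979195))
wt bottom (np.float64(298.25996052828697), np.float64(339.71479016781296), np.float64(204.54772473080806), np.float64(243.08171686222056)) bodytop (np.float64(294.0057487247178), np.float64(344.1544970928141), np.float64(227.30873499728744), np.float64(272.6229228131649)) knob (np.float64(301.69786321328195), np.float64(336.6158009278953), np.float64(254.8400002749851), np.float64(285.6673100289953))
wt bottom (np.float64(297.54268066172153), np.float64(339.02492880575505), np.float64(203.88677715186955), np.float64(242.4712099195356)) bodytop (np.float64(293.1342881903677), np.float64(343.32226503133126), np.float64(226.52376672015407), np.float64(271.9120530553448)) knob (np.float64(300.7182136795413), np.float64(335.6690095340378), np.float64(253.98420165019138), np.float64(284.86991084487875))
(array([ 0.03, -0.  , -0.  ]), array([-0.09,  0.08,  0.08]))
```

Emit:
servo_tool([
  [255,0.01,-0.0003,-0.0011,0,0,0],
  [255,0.02,-0.0003,-0.0011,0,0,0],
  [255,0.03,-0.0003,-0.0011,0,0,0],
  [255,0.038,-0.0003,-0.0011,0,0,0],
  [255,0.038,-0.0003,-0.0011,0,0,0],
])

```text
clock: 11.4
tool_pos: [512.4, -144.6, 88.9]
eef_rot: [-0.13, 0.696, 0.13, 0.694]
wrist_force: [0.7, -0.1, -2.2]
width: 13.4
```

Emit:
servo_tool([
  [255,0,0,0,0,0,0],
  [255,0,0,0,0,0,0],
])

```text
clock: 11.6
tool_pos: [513.3, -144.9, 90.6]
eef_rot: [-0.13, 0.695, 0.13, 0.695]
wrist_force: [0.2, -0.2, -2.1]
width: 13.6
```

```bash
python3 - <<'E'
from rig import *
from h import *
c=read_camera("wrist");pickle.dump(c,open("pics/wrist10.pkl","wb"))
o=get_obs();print(o["tool_pos"],o["wrist_force"],o["width"])
crop(c,230,410,150,290,4,"pics/w10c.png")
E
```

```text
[ 513.30089615 -144.95873062   90.66008572] [-0.33924494  0.04211894 -2.43793405] 13.919823521650455
```

View pics/w10c.png

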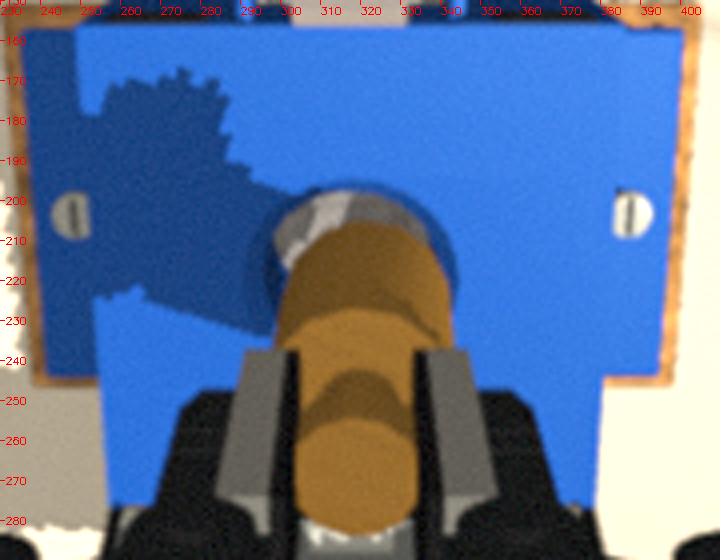

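```bash
cat > fit.py <<'E'
from h import *
def brass(c,tp,v0,v1,u0=270,u1=370):
    h=cv2.cvtColor(c["frame"],cv2.COLOR_RGB2HSV);m=(h[:,:,0]>8)&(h[:,:,0]<24)&(h[:,:,1]>130)
    out=[]
    for v in range(v0,v1):
        u=np.where(m[v,u0:u1])[0]
        if len(u)>3: out.append((v,u.min()+u0-.5,u.max()+u0+.5))
    return np.array(out)
def model(c,x,y,zb,vs,h=36,r=13):
    a=np.linspace(0,2*np.pi,240);P=[]
    for z in (zb,zb+h): P+= [proj(c,[x+r*np.cos(t),y+r*np.sin(t),z]) for t in a]
    hull=cv2.convexHull(np.array(P,np.float32))
    im=np.zeros((400*8,640*8),np.uint8);cv2.fillPoly(im,[np.round((hull+.5)*8).astype(int)],1)
    o=[]
    for v in vs:
        u=np.where(im[int(v*8+4)])[0]
        o.append((u.min()/8-.5,u.max()/8-.5) if len(u) else (np.nan,np.nan))
    return np.array(o)
E
python3 - <<'E'
from rig import *
from fit import *
np.set_printoptions(precision=1,suppress=True)
o=get_obs();tp=o["tool_pos"]
c=pickle.load(open("pics/wrist10.pkl","rb"))
b=brass(c,tp,200,236);m=model(c,tp[0],tp[1],tp[2]-41.65,b[:,0])
print(np.c_[b,m][::3])
h=cv2.cvtColor(c["frame"],cv2.COLOR_RGB2HSV)
# blue mouth chamfer: print brightness along rows across the mouth
for v in(205,212,220): print(v,c["frame"][v,284:350,2])
print(proj(c,[513.3,-145.5,42.3]),proj(c,[513.3,-145.5,14.3]),proj(c,tp))
E
```

```text
[[206.  315.5 325.5 310.4 328.2]
 [209.  309.5 332.5 305.5 332.9]
 [212.  306.5 336.5 302.5 335.9]
 [215.  303.5 338.5 300.5 337.8]
 [218.  302.5 339.5 299.2 339. ]
 [221.  302.5 341.5 298.6 339.8]
 [224.  300.5 341.5 298.1 340.2]
 [227.  300.5 341.5 297.6 340.8]
 [230.  299.5 341.5 297.1 341.2]
 [233.  299.5 341.5 296.6 341.8]]
205 [ 99 106 102 100 101 102 103 103 100 102 101  94  84  83  81  80  78  77
  79  76  75  74  71  79 102 120 125 124 118 117 116  87  64  49  48  46
  38  45  44  51  56  58  60  59  58  61  62  60  65  74  84 100 101 107
 114 139 167 177 177 177 177 176 177 175 175 178]
212 [101 103 103 102 100 103 102  99  90  86  85  84  73  64  59  65  65  75
 104 119 119 101  65  32  22  21  25  25  21  21  21  28  27  31  26  25
  23  26  26  30  26  32  25  25  24  26  31  32  30  24  30  36  31  46
  72  99 107  98 114 153 174 178 179 177 175 180]
220 [101 100 103 100 102 103  97  89  91  87  87  83  65  58  59  58  70  71
  45  25  22  21  31  21  25  29  17  22  23  22  23  26  26  25  26  27
  21  26  26  20  21  27  29  24  28  28  29  29  33  30  31  33  32  33
  35  32  41  68  96 109 133 166 178 177 173 178]
[318.4 219.6] [318.4 205.7] [319.3 255.2]
```

Emit:
servo_tool([
  [255,0.001,-0.0019,-0.0003,0,0,0],
  [255,0.003,-0.0019,-0.0003,0,0,0],
  [255,0.0045,-0.0019,-0.0003,0,0,0],
  [255,0.0045,-0.0019,-0.0003,0,0,0],
])

```text
clock: 12.05
tool_pos: [513.3, -146.7, 85.5]
eef_rot: [-0.13, 0.695, 0.13, 0.695]
wrist_force: [0.6, 0.3, -2.7]
width: 14.2
```

```bash
python3 - <<'E'
from rig import *
from fit import *
np.set_printoptions(precision=1,suppress=True)
c=read_camera("wrist");pickle.dump(c,open("pics/wrist11.pkl","wb"))
s=read_camera("side");pickle.dump(s,open("pics/side11.pkl","wb"))
o=get_obs();tp=o["tool_pos"];print(tp,o["wrist_force"],o["width"])
crop(c,270,370,180,240,7,"pics/w11c.png");crop(s,290,390,150,220,7,"pics/s11c.png")
b=brass(c,tp,200,236);m=model(c,tp[0],tp[1],tp[2]-41.65,b[:,0]);print(np.c_[b,m][::4])
E
```

```text
[ 513.4 -146.7   85.7] [-0.1  0.6 -1.7] 14.061946951798353
[[206.  317.5 326.5 311.  327.4]
 [210.  308.5 333.5 304.5 333.6]
 [214.  304.5 338.5 301.1 337. ]
 [218.  302.5 340.5 299.2 338.9]
 [222.  301.5 341.5 298.4 339.8]
 [226.  300.5 341.5 297.6 340.5]
 [230.  299.5 342.5 297.  341.1]
 [234.  298.5 342.5 296.4 341.9]]
```

View pics/w11c.png

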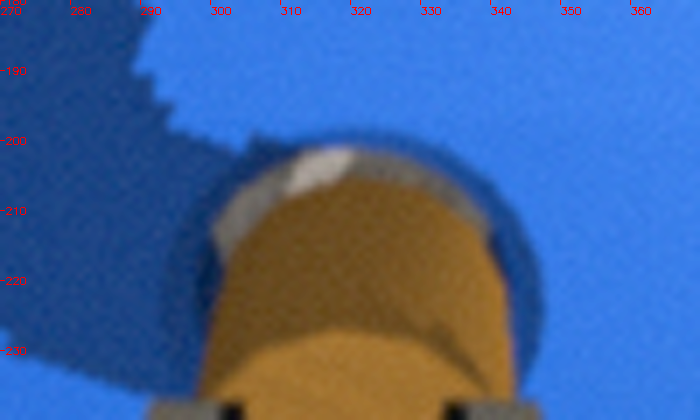

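View pics/s11c.png

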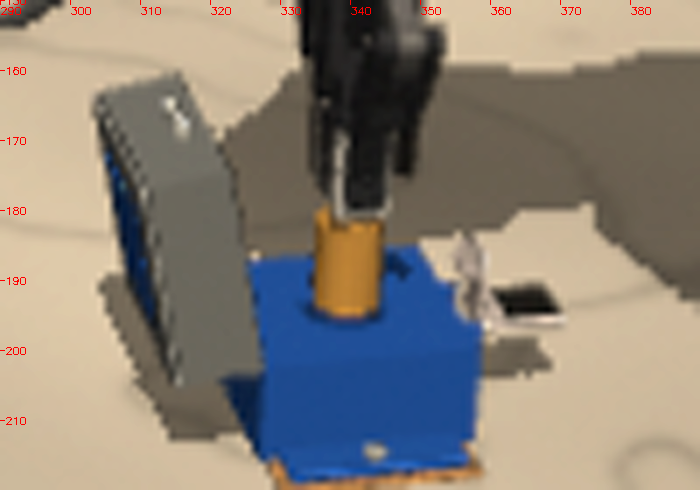

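```bash
python3 - <<'E'
from rig import *
from fit import *
np.set_printoptions(precision=2,suppress=True)
tp=np.array([513.4,-146.7,85.7]);c=pickle.load(open("pics/wrist11.pkl","rb"))
a=np.linspace(0,2*np.pi,181)
def ext(x,y,z,r):
    q=np.array([proj(c,[x+r*np.cos(t),y+r*np.sin(t),z]) for t in a]);return q[:,0].min(),q[:,0].max(),q[:,1].min()
ex=np.array([.932,.363]);
for d in(-1,0,1,2):
    w=np.array([513.3,-145.5])+ex*d;print("W",d,w,ext(*w,42.3,17.5),ext(*w,41.3,16.5))
    w=tp[:2]+ex*d;print("wt",d,w,ext(*w,tp[2]-41.65,13))
s=pickle.load(open("pics/side11.pkl","rb"));c=s
print("side mouth",ext(513.3,-145.5,42.3,17.5),"wt",ext(*tp[:2],tp[2]-41.65,13))
E
```

```text
W -1 [ 512.37 -145.86] (np.float64(293.21731778725984), np.float64(348.589160642313), np.float64(195.55612043216897)) (np.float64(294.91127055196296), np.float64(346.87092596659187), np.float64(196.6290827984237))
wt -1 [ 512.47 -147.06] (np.float64(298.33438675800755), np.float64(339.8388486991171), np.float64(202.86356076953092))
W 0 [ 513.3 -145.5] (np.float64(293.25764644531347), np.float64(348.54719375251665), np.float64(197.1075238144079)) (np.float64(294.94888551873015), np.float64(346.831717453482), np.float64(198.16901365240759))
wt 0 [ 513.4 -146.7] (np.float64(298.3674204816244), np.float64(339.80959834111604), np.float64(204.407673678099))
W 1 [ 514.23 -145.14] (np.float64(293.2979032025098), np.float64(348.50529506134575), np.float64(198.654299603722)) (np.float64(294.9864336463706), np.float64(346.79257204002937), np.float64(199.70437381444034))
wt 1 [ 514.33 -146.34] (np.float64(298.4003940051175), np.float64(339.78039510784265), np.float64(205.94712449528015))
W 2 [ 515.16 -144.77] (np.float64(293.3380879544129), np.float64(348.4634647339409), np.float64(200.19645887100765)) (np.float64(295.0239148389594), np.float64(346.7534898820283), np.float64(201.2351742108531))
wt 2 [ 515.26 -145.97] (np.float64(298.43330724871237), np.float64(339.7512391231609), np.float64(207.48192482931984))
side mouth (np.float64(332.85672613200086), np.float64(345.9886909223591), np.float64(190.04604471348156)) wt (np.float64(334.58797474552114), np.float64(344.3418068737064), np.float64(190.0533683651203))
```

The weight is aligned with the well mouth to about half a millimetre. I make a small correction and then lower it, watching the force.

Emit:
servo_tool([
  [255,0.001,-0.0004,0.0005,0,0,0],
  [255,0.003,-0.0004,0.0005,0,0,0],
  [255,0.005,-0.0004,0.0005,0,0,0],
  [255,0.006,-0.0004,0.0005,0,0,0],
])

```text
clock: 12.55
tool_pos: [513.9, -146.9, 79.5]
eef_rot: [-0.13, 0.695, 0.13, 0.695]
wrist_force: [-0.4, 0.5, -1.8]
width: 13.7
```

Emit:
servo_tool([
  [255,0.002,0,0,0,0,0],
  [255,0.003,0,0,0,0,0],
])

```text
clock: 12.75
tool_pos: [514.0, -146.9, 76.6]
eef_rot: [-0.13, 0.695, 0.13, 0.695]
wrist_force: [-1.2, 0.3, -1.9]
width: 13.7
```

Emit:
servo_tool([
  [255,0.002,0,0,0,0,0],
  [255,0.003,0,0,0,0,0],
])

```text
clock: 12.95
tool_pos: [514.0, -146.9, 73.6]
eef_rot: [-0.13, 0.695, 0.13, 0.695]
wrist_force: [0.0, 0.6, -2.8]
width: 13.7
```

Emit:
servo_tool([
  [255,0.003,0,0,0,0,0],
  [255,0.006,0,0,0,0,0],
  [255,0.007,0,0,0,0,0],
])

```text
clock: 13.25
tool_pos: [513.9, -146.9, 66.4]
eef_rot: [-0.13, 0.695, 0.13, 0.695]
wrist_force: [0.1, 0.8, -2.0]
width: 13.5
```

Emit:
servo_tool([
  [255,0.003,0,0,0,0,0],
  [255,0.006,0,0,0,0,0],
  [255,0.007,0,0,0,0,0],
])

```text
clock: 13.55
tool_pos: [513.9, -146.9, 59.4]
eef_rot: [-0.13, 0.695, 0.13, 0.695]
wrist_force: [0.3, 0.5, -1.5]
width: 13.8
```

Emit:
servo_tool([
  [255,0.001,0,0,0,0,0],
  [255,0.001,0,0,0,0,0],
])

```text
clock: 13.75
tool_pos: [514.1, -146.9, 58.7]
eef_rot: [-0.13, 0.695, 0.13, 0.695]
wrist_force: [-0.5, 0.5, -1.3]
width: 13.8
```

Emit:
servo_tool([
  [255,0.001,0,0,0,0,0],
  [255,0.001,0,0,0,0,0],
])

```text
clock: 13.95
tool_pos: [514.0, -146.9, 57.7]
eef_rot: [-0.13, 0.695, 0.13, 0.695]
wrist_force: [0.0, -0.5, -2.0]
width: 13.8
```

Emit:
servo_tool([
  [255,0.001,0,0,0,0,0],
  [255,0.001,0,0,0,0,0],
])

```text
clock: 14.15
tool_pos: [514.0, -146.9, 56.7]
eef_rot: [-0.13, 0.695, 0.13, 0.695]
wrist_force: [-0.4, 0.9, -1.9]
width: 13.7
```

Emit:
servo_tool([
  [255,0.0005,0,0,0,0,0],
  [255,0.0005,0,0,0,0,0],
])

```text
clock: 14.35
tool_pos: [514.1, -146.9, 56.3]
eef_rot: [-0.13, 0.695, 0.13, 0.695]
wrist_force: [-0.2, 0.1, -1.4]
width: 13.3
```

Emit:
servo_tool([
  [255,0.0008,0,0,0,0,0],
  [255,0.0008,0,0,0,0,0],
])

```text
clock: 14.55
tool_pos: [514.2, -146.9, 55.6]
eef_rot: [-0.13, 0.695, 0.13, 0.695]
wrist_force: [-0.9, 0.3, 2.0]
width: 13.5
```

Emit:
servo_tool([
  [255,0.0008,0,0,0,0,0],
  [255,0.0008,0,0,0,0,0],
])

```text
clock: 14.75
tool_pos: [514.3, -146.9, 54.9]
eef_rot: [-0.13, 0.695, 0.13, 0.695]
wrist_force: [-0.2, 1.5, 5.4]
width: 13.6
```

Emit:
servo_tool([
  [255,0.0005,0,0,0,0,0],
  [255,0.0005,0,0,0,0,0],
])

```text
clock: 14.95
tool_pos: [514.3, -147.0, 54.5]
eef_rot: [-0.13, 0.695, 0.13, 0.695]
wrist_force: [-0.6, 1.2, 6.8]
width: 13.5
```

The weight rests on the foam: the force swings from −2 N to about +7 N over 1.5 mm. I ease up a little and open.

Emit:
servo_tool([
  [255,-0.0008,0,0,0,0,0],
  [215,-0.0008,0,0,0,0,0],
  [200,-0.0008,0,0,0,0,0],
  [180,-0.0008,0,0,0,0,0],
  [150,-0.0008,0,0,0,0,0],
], force=20)

```text
clock: 15.45
tool_pos: [514.0, -146.9, 54.8]
eef_rot: [-0.13, 0.695, 0.13, 0.695]
wrist_force: [0.4, -1.0, -0.4]
width: 35.2
```

Emit:
servo_tool([
  [120,0,0,0,0,0,0],
  [120,0,0,0,0,0,0],
  [120,0,0,0,0,0,0],
])

```text
clock: 15.75
tool_pos: [514.1, -146.9, 55.0]
eef_rot: [-0.13, 0.695, 0.13, 0.695]
wrist_force: [0.7, 0.4, -0.4]
width: 45.0
```

```bash
python3 - <<'E'
from rig import *
from fit import *
c=read_camera("wrist");pickle.dump(c,open("pics/wrist12.pkl","wb"))
o=get_obs();print(o["tool_pos"],o["wrist_force"],o["width"])
crop(c,230,410,150,300,4,"pics/w12c.png")
E
```

```text
[ 514.09407627 -146.92984174   54.99828956] [-0.1480385   0.93981347  0.02164571] 45.084396243489074
```

View pics/w12c.png

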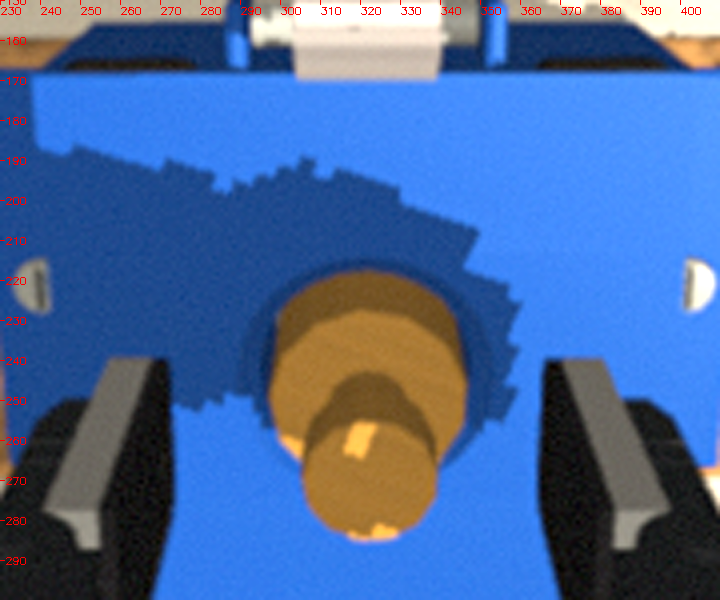

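The weight now stands upright in the well with the fingers clear: knob at (322,268), body ring concentric. I raise straight up and then go behind the lid, shutting the gripper.

Emit:
servo_tool([
  [120,-0.01,0,0,0,0,0],
  [120,-0.04,0,0,0,0,0],
  [120,-0.08,0,0,0,0,0],
  [120,-0.12,0,0,0,0,0],
  [160,-0.15,0,0,0,0,0],
])

```text
clock: 16.3
tool_pos: [514.4, -147.0, 208.3]
eef_rot: [-0.131, 0.694, 0.13, 0.696]
wrist_force: [0.3, -0.3, -1.0]
width: 32.8
```

Emit:
servo_tool([
  [255,0,0,0.03,0,0,0],
  [255,0,0,0.06,0,0,0],
  [255,0,0,0.09,0,0,0],
  [255,0,0,0.117,0,0,0],
  [255,0,0,0.117,0,0,0],
])

```text
clock: 16.8
tool_pos: [625.1, -103.4, 205.4]
eef_rot: [-0.131, 0.694, 0.131, 0.695]
wrist_force: [-0.1, 0.0, 0.9]
width: -0.4
```

```bash
cat >> h.py <<'E'
W=np.array([513.8,-145.5]);EX=np.array([.9317,.3633]);H=W+42*EX;EY=np.array([-.3633,.9317])
def rel(o):
    d=o["tool_pos"][:2]-H;return d@EX,d@EY,o["tool_pos"][2]-42.3
E
python3 - <<'E'
from rig import *
from fit import *
c=read_camera("wrist");pickle.dump(c,open("pics/wrist13.pkl","wb"));s=read_camera("side");pickle.dump(s,open("pics/side13.pkl","wb"))
o=get_obs();print(o["tool_pos"],o["wrist_force"],o["width"],rel(o),step(o,o["tool_pos"],Rdown(111.3)))
crop(c,220,420,0,220,3,"pics/w13c.png");crop(s,270,390,100,220,5,"pics/s13c.png")
E
```

```text
[ 622.86502566 -104.4738488   205.15213271] [ 0.57428308 -0.12983816  0.06182522] -0.00712785846153839 (np.float64(74.5185103787176), np.float64(-1.3992587501967089), np.float64(162.85213271251934)) (array([0., 0., 0.]), array([-0.07, -0.03, -0.01]))
```

View pics/w13c.png

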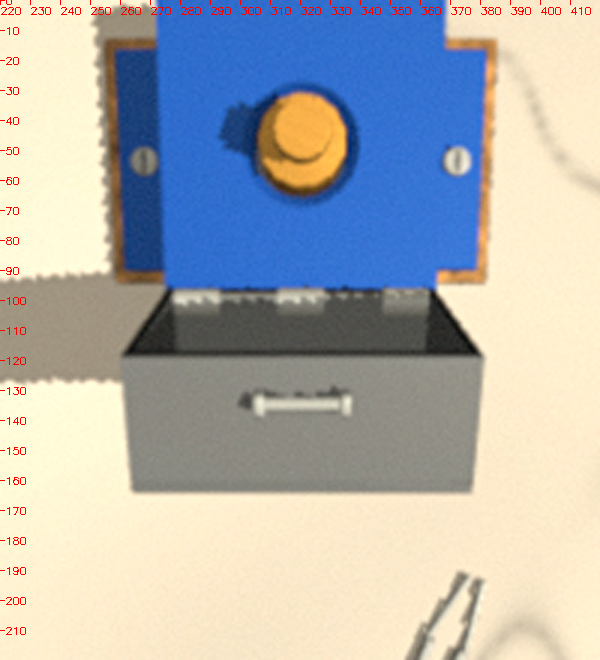

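View pics/s13c.png

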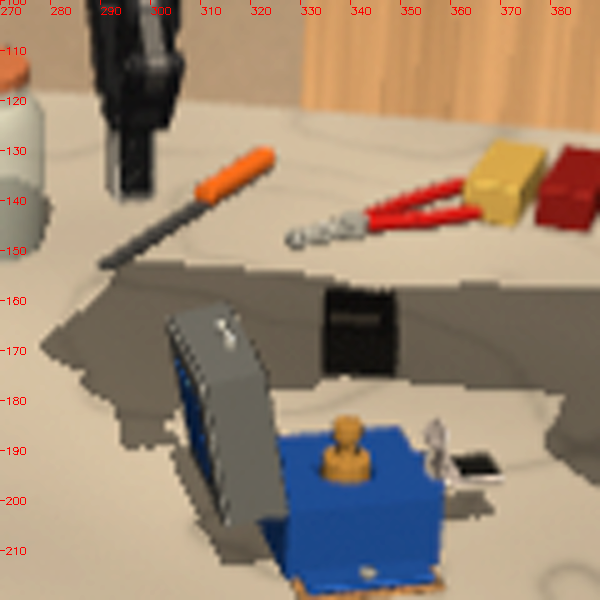

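Emit:
servo_tool([
  [255,0.03,0,0,0,0,0],
  [255,0.06,0,0,0,0,0],
  [255,0.085,0,0,0,0,0],
  [255,0.097,0.001,0,0,0,0],
  [255,0.097,0.001,0,0,0,0],
])

```text
clock: 17.4
tool_pos: [621.6, -103.8, 107.1]
eef_rot: [-0.13, 0.696, 0.13, 0.694]
wrist_force: [-0.3, 0.4, 0.1]
width: -0.2
```

Emit:
servo_tool([
  [255,0,0,-0.003,0,0,0],
  [255,0,0,-0.006,0,0,0],
  [255,0,0,-0.009,0,0,0],
  [255,0,0,-0.012,0,0,0],
])

```text
clock: 17.8
tool_pos: [611.6, -108.2, 108.7]
eef_rot: [-0.13, 0.695, 0.13, 0.695]
wrist_force: [0.2, -1.6, 0.2]
width: 0.3
```

Emit:
servo_tool([
  [255,0,0,-0.002,0,0,0],
  [255,0,0,-0.004,0,0,0],
  [255,0,0,-0.006,0,0,0],
  [255,0,0,-0.008,0,0,0],
])

```text
clock: 18.2
tool_pos: [604.3, -111.0, 108.1]
eef_rot: [-0.13, 0.695, 0.13, 0.695]
wrist_force: [0.9, 1.2, 0.1]
width: -0.1
```

```bash
python3 - <<'E'
from rig import *
from fit import *
s=read_camera("side");pickle.dump(s,open("pics/side14.pkl","wb"))
o=get_obs();print(o["tool_pos"],o["wrist_force"],o["width"],rel(o))
crop(s,270,390,100,220,5,"pics/s14c.png")
E
```

```text
[ 603.94658625 -111.05814614  108.07141915] [1.48911692 0.04376212 1.3163967 ] -0.006319029992033073 (np.float64(54.50012515248313), np.float64(-0.6607795414504632), np.float64(65.77141914951305))
```

View pics/s14c.png

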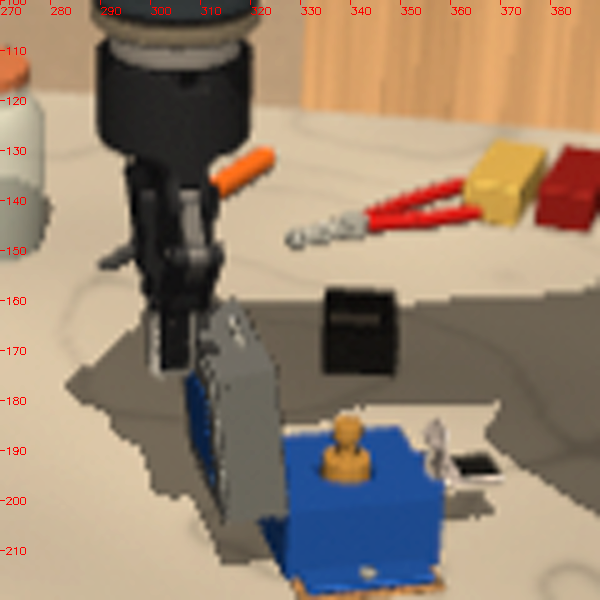

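The side view shows the finger behind the lid at (305,170) and the lid already tipped off its stop. I go on along the arc.

Emit:
servo_tool([
  [255,-0.003,0,-0.0055,0,0,0],
  [255,-0.006,0,-0.0095,0,0,0],
  [255,-0.011,0,-0.0165,0,0,0],
  [255,-0.015,0,-0.0235,0,0,0],
  [255,-0.017,0,-0.031,0,0,0],
])

```text
clock: 18.75
tool_pos: [574.8, -122.4, 125.6]
eef_rot: [-0.13, 0.695, 0.13, 0.695]
wrist_force: [0.0, 0.8, -0.0]
width: -0.1
```

```bash
python3 - <<'E'
from rig import *
from fit import *
s=read_camera("side");pickle.dump(s,open("pics/side15.pkl","wb"))
o=get_obs();print(o["tool_pos"],o["wrist_force"],o["width"],rel(o))
crop(s,270,390,100,220,5,"pics/s15c.png")
E
```

```text
[ 573.99759058 -122.75612741  125.67238422] [1.45453641 0.80291917 0.88140711] 0.039310877256392415 (np.float64(22.346769296108846), np.float64(-0.6793185668596877), np.float64(83.37238421639427))
```

View pics/s15c.png

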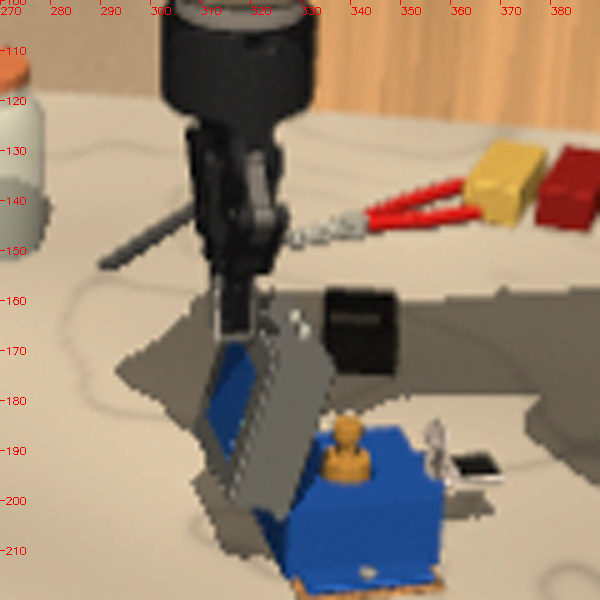

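Emit:
servo_tool([
  [255,-0.0017,0,-0.0135,0,0,0],
  [255,-0.001,0,-0.021,0,0,0],
  [255,0.0017,0,-0.0354,0,0,0],
  [255,0.0042,0,-0.0425,0,0,0],
  [255,0.0072,0,-0.0492,0,0,0],
])

```text
clock: 19.3
tool_pos: [529.1, -140.2, 117.7]
eef_rot: [-0.13, 0.695, 0.13, 0.695]
wrist_force: [0.4, -0.2, 0.8]
width: -0.1
```

```bash
python3 - <<'E'
from rig import *
from fit import *
s=read_camera("side");pickle.dump(s,open("pics/side16.pkl","wb"))
o=get_obs();print(o["tool_pos"],o["wrist_force"],o["width"],rel(o))
crop(s,270,390,100,220,5,"pics/s16c.png")
E
```

```text
[ 528.16310913 -140.24859344  117.15853221] [ 1.51686377 -0.88204955  0.58016743] 0.13376568864048458 (np.float64(-26.712229980636057), np.float64(-0.32538205227535344), np.float64(74.85853221149912))
```

View pics/s16c.png

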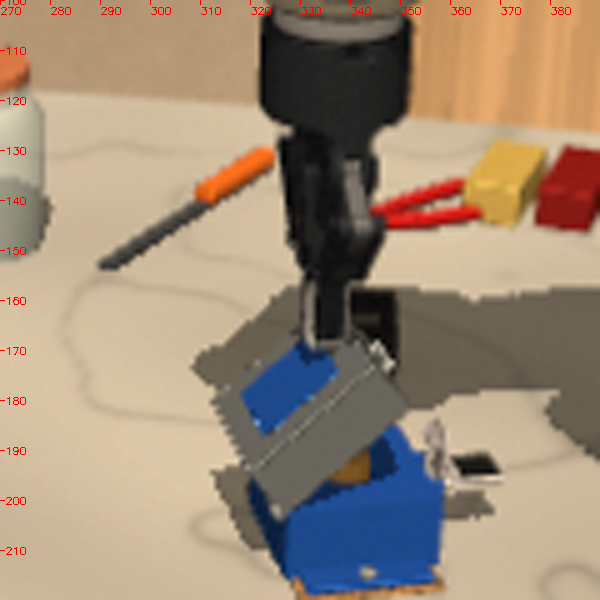

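Emit:
servo_tool([
  [255,0.0055,0,-0.0146,0,0,0],
  [255,0.0103,0,-0.0204,0,0,0],
  [255,0.0156,0,-0.0259,0,0,0],
  [255,0.0225,0,-0.0317,0,0,0],
  [255,0.0273,0,-0.0362,0,0,0],
])

```text
clock: 19.85
tool_pos: [495.3, -153.0, 89.7]
eef_rot: [-0.13, 0.695, 0.13, 0.695]
wrist_force: [1.4, -0.0, 0.5]
width: -0.2
```

```bash
python3 - <<'E'
from rig import *
from fit import *
s=read_camera("side");pickle.dump(s,open("pics/side17.pkl","wb"))
o=get_obs();print(o["tool_pos"],o["wrist_force"],o["width"],rel(o))
crop(s,270,390,100,220,5,"pics/s17c.png")
E
```

```text
[ 494.51963889 -153.02451434   89.14780974] [0.73985015 0.52774027 0.43604562] 0.31807950165039656 (np.float64(-62.69934326317118), np.float64(-0.0060348193621073245), np.float64(46.84780973543819))
```

View pics/s17c.png

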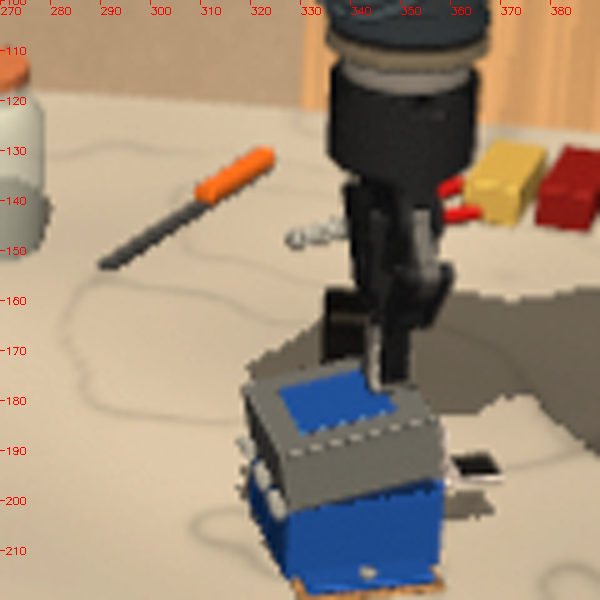

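Emit:
servo_tool([
  [255,0.0025,0,-0.0035,0,0,0],
  [255,0.0045,0,-0.0075,0,0,0],
  [255,0.0055,0,-0.0085,0,0,0],
  [255,0.006,0,-0.0085,0,0,0],
  [255,0.006,0,-0.0085,0,0,0],
])

```text
clock: 20.4
tool_pos: [487.6, -156.1, 84.5]
eef_rot: [-0.13, 0.695, 0.13, 0.695]
wrist_force: [-0.9, 0.1, 1.4]
width: 0.3
```

Emit:
servo_tool([
  [255,0.001,0,0,0,0,0],
  [255,0.001,0,0,0,0,0],
])

```text
clock: 20.6
tool_pos: [487.7, -156.1, 83.4]
eef_rot: [-0.13, 0.695, 0.13, 0.695]
wrist_force: [-0.7, 0.8, 1.7]
width: 0.7
```

Emit:
servo_tool([
  [255,0.001,0,0,0,0,0],
  [255,0.001,0,0,0,0,0],
])

```text
clock: 20.8
tool_pos: [487.8, -156.1, 82.6]
eef_rot: [-0.13, 0.695, 0.13, 0.695]
wrist_force: [-1.0, -0.8, 3.5]
width: 0.3
```

Emit:
servo_tool([
  [255,0.001,0,0,0,0,0],
  [255,0.001,0,0,0,0,0],
])

```text
clock: 21.0
tool_pos: [487.5, -156.2, 81.9]
eef_rot: [-0.13, 0.695, 0.13, 0.695]
wrist_force: [-4.8, -0.8, 10.3]
width: 0.1
```

Emit:
servo_tool([
  [255,0.001,0,0,0,0,0],
  [255,0.001,0,0,0,0,0],
])

```text
clock: 21.2
tool_pos: [487.1, -156.4, 80.9]
eef_rot: [-0.13, 0.695, 0.13, 0.695]
wrist_force: [-6.7, -1.9, 10.8]
width: 0.0
```

Emit:
servo_tool([
  [255,0.001,0,0,0,0,0],
  [255,0.001,0,0,0,0,0],
])

```text
clock: 21.4
tool_pos: [487.5, -156.2, 79.6]
eef_rot: [-0.13, 0.695, 0.13, 0.695]
wrist_force: [-2.4, -0.9, 4.1]
width: 0.3
```

Emit:
servo_tool([
  [255,0.0007,0,0,0,0,0],
  [255,0.0007,0,0,0,0,0],
])

```text
clock: 21.6
tool_pos: [487.7, -156.1, 78.7]
eef_rot: [-0.13, 0.695, 0.13, 0.695]
wrist_force: [-2.2, -0.4, 2.9]
width: 0.1
```

```bash
python3 - <<'E'
from rig import *
from fit import *
s=read_camera("side");pickle.dump(s,open("pics/side18.pkl","wb"))
o=get_obs();print(o["tool_pos"],o["wrist_force"],o["width"],rel(o))
crop(s,310,380,150,220,9,"pics/s18c.png")
E
```

```text
[ 487.70100619 -156.09170577   78.74301719] [-2.00025882 -0.73677459  3.7638256 ] 0.2394184024271802 (np.float64(-70.16657399888348), np.float64(-0.3865278174818079), np.float64(36.44301719273004))
```

View pics/s18c.png

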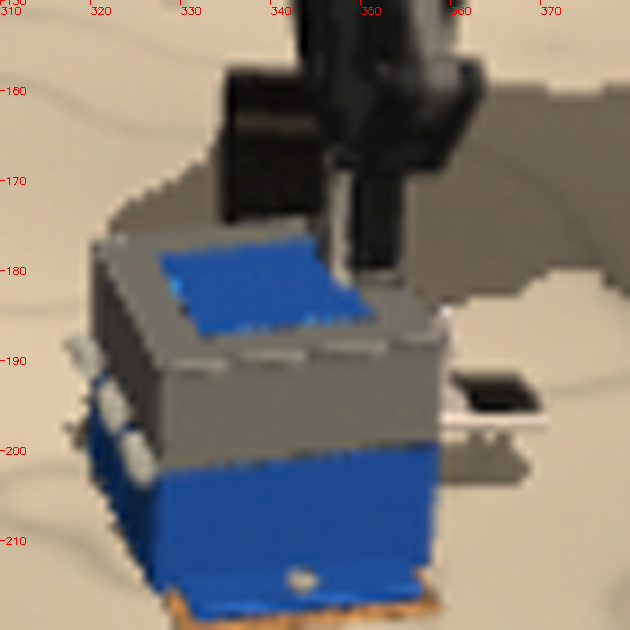

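Emit:
servo_tool([
  [255,0.0007,0,0,0,0,0],
  [255,0.0007,0,0,0,0,0],
])

```text
clock: 21.85
tool_pos: [487.6, -156.1, 78.1]
eef_rot: [-0.13, 0.695, 0.13, 0.695]
wrist_force: [-2.9, -1.4, 4.1]
width: -0.0
```

Emit:
servo_tool([
  [255,0.0005,0,0,0,0,0],
  [255,0.0005,0,0,0,0,0],
])

```text
clock: 22.05
tool_pos: [487.7, -156.0, 77.5]
eef_rot: [-0.13, 0.695, 0.13, 0.695]
wrist_force: [-1.9, -0.7, 1.5]
width: -0.1
```

Emit:
servo_tool([
  [255,0.0005,0,0,0,0,0],
  [255,0.0005,0,0,0,0,0],
])

```text
clock: 22.25
tool_pos: [487.8, -155.9, 76.9]
eef_rot: [-0.13, 0.695, 0.13, 0.695]
wrist_force: [-0.0, -0.5, 0.5]
width: -0.1
```

Emit:
servo_tool([
  [255,0.0005,0,0,0,0,0],
  [255,0.0005,0,0,0,0,0],
])

```text
clock: 22.45
tool_pos: [487.8, -156.0, 76.6]
eef_rot: [-0.13, 0.695, 0.13, 0.695]
wrist_force: [0.8, -0.8, 0.4]
width: -0.4
```

Emit:
servo_tool([
  [255,0.0005,0,0,0,0,0],
  [255,0.0005,0,0,0,0,0],
])

```text
clock: 22.65
tool_pos: [487.8, -156.1, 76.3]
eef_rot: [-0.13, 0.695, 0.13, 0.695]
wrist_force: [-1.8, 1.1, 5.7]
width: -0.2
```

Emit:
servo_tool([
  [255,0.0005,0,0,0,0,0],
  [255,0.0005,0,0,0,0,0],
])

```text
clock: 22.85
tool_pos: [487.7, -156.1, 76.1]
eef_rot: [-0.13, 0.695, 0.13, 0.695]
wrist_force: [-3.3, 1.1, 9.8]
width: -0.1
```

The force went through the snap and back to about 0, and then rose stiffly on the bumpers at z≈76. I back off and check.

Emit:
servo_tool([
  [255,-0.001,0,0,0,0,0],
  [255,-0.003,0,0,0,0,0],
  [255,-0.02,0,0,0,0,0],
  [255,-0.06,0,0,0,0,0],
  [255,-0.1,0,0.03,0,0,0],
])

```text
clock: 23.35
tool_pos: [513.6, -145.5, 176.2]
eef_rot: [-0.129, 0.696, 0.13, 0.694]
wrist_force: [1.5, -0.3, -0.1]
width: 0.1
```

Emit:
servo_tool([
  [255,-0.04,0,0.05,0,0,0],
  [255,-0.06,0,0.09,0,0,0],
  [255,-0.06,0,0.1,0,0,0],
  [255,-0.06,0,0.1,0,0,0],
])

```text
clock: 23.75
tool_pos: [610.7, -108.1, 236.1]
eef_rot: [-0.131, 0.694, 0.13, 0.696]
wrist_force: [-0.4, 0.2, -0.2]
width: -0.4
```

```bash
python3 - <<'E'
from rig import *
from fit import *
np.set_printoptions(precision=1,suppress=True)
s=read_camera("side");pickle.dump(s,open("pics/side19.pkl","wb"));c=read_camera("wrist");pickle.dump(c,open("pics/wrist19.pkl","wb"))
t=read_camera("top");pickle.dump(t,open("pics/top19.pkl","wb"))
o=get_obs();print(o["tool_pos"],o["wrist_force"],o["width"],rel(o))
crop(s,310,380,165,225,10,"pics/s19c.png");crop(c,220,420,0,240,3,"pics/w19c.png");crop(t,190,470,140,245,3,"pics/t19.png")
for n in("side0","side19"): 
    c=pickle.load(open(f"pics/{n}.pkl","rb"));print(n,dep(c,340,188),dep(c,354,186),np.median(c["z_map"][186:189,334:356]))
E
```

```text
[ 607.9 -109.2  234.7] [ 0.3 -0.4 -0.3] 0.10058908802846243 (np.float64(58.87044363229977), np.float64(-0.4220666662161557), np.float64(192.41062837396333))
side0 [ 509.8 -109.7   76.8] [ 475.3 -131.6   74.9] 1300.4491
side19 [ 509.6 -107.6   78. ] [ 475.1 -125.9   77.9] 1299.2849
```

View pics/s19c.png

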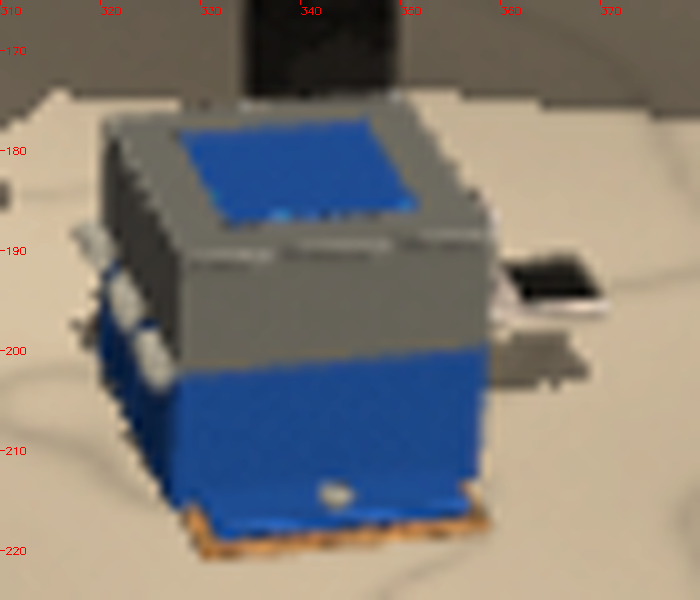

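View pics/w19c.png

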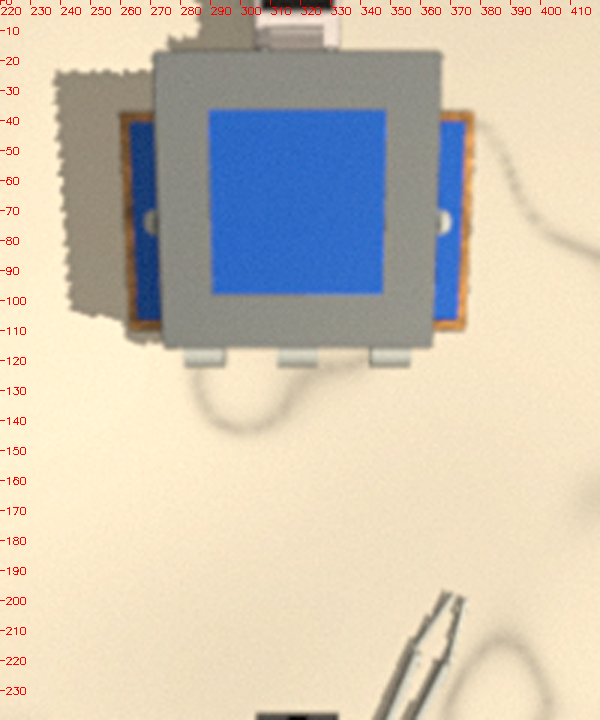

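View pics/t19.png

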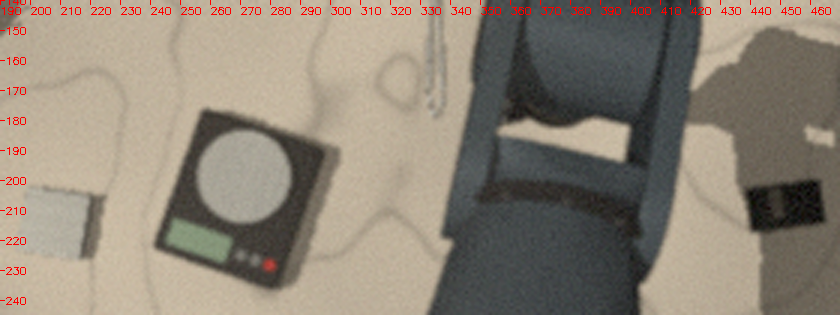

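The lid has stayed shut since I let go, and its pixel positions match the first latched view: lid edge (358,199.5), pad (366,193). I'll run one numeric comparison before handing in.

```bash
python3 - <<'E'
from rig import *
from h import *
a=pickle.load(open("pics/side0.pkl","rb"));c=read_camera("side")
for nm,(u0,u1,v0,v1) in {"lid":(318,360,172,206),"pad":(357,372,186,199)}.items():
    A=cv2.cvtColor(a["frame"],6)[v0:v1,u0:u1].astype(np.float32);B=cv2.cvtColor(c["frame"],6)[v0:v1,u0:u1].astype(np.float32)
    print(nm,"mean abs diff",np.abs(A-B).mean(),"shift",cv2.phaseCorrelate(A,B))
print(get_obs()["wrist_force"],get_obs()["clock"])
E
```

```text
lid mean abs diff 5.747899 shift ((0.7519373443246486, 0.5521301117590696), 0.8090365056638364)
pad mean abs diff 3.420513 shift ((0.47884916941595446, 0.4759251380680789), 1.000037646881408)
[-0.45285447  0.14277186 -1.38461435] 23.95
```

```bash
python3 - <<'E'
from h import *
L=lambda n:cv2.cvtColor(pickle.load(open(f"pics/{n}.pkl","rb"))["frame"],6)
a=L("side0")
for n in("side0","side17","side18","side19"):
    b=L(n)
    for (u0,u1,v0,v1) in((322,358,178,204),(330,358,190,204)):
        T=a[v0:v1,u0:u1];r=cv2.matchTemplate(b[v0-3:v1+3,u0-3:u1+3],T,cv2.TM_CCOEFF_NORMED)
        y,x=np.unravel_index(r.argmax(),r.shape);print(n,x-3,y-3,round(float(r.max()),4),[round(float(q),3) for q in r[2:5,x]],np.abs(a[v0:v1,u0:u1].astype(int)-b[v0:v1,u0:u1]).mean().round(2))
E
```

```text
side0 0 0 1.0 [0.838, 1.0, 0.826] 0.0
side0 0 0 1.0 [0.338, 1.0, 0.571] 0.0
side17 0 0 0.5121 [0.374, 0.512, 0.48] 9.59
side17 -3 -3 0.41 [0.263, 0.189, 0.085] 7.58
side18 0 0 0.6034 [0.447, 0.603, 0.559] 8.35
side18 -2 0 0.7996 [0.358, 0.8, 0.402] 5.72
side19 0 0 0.9989 [0.838, 0.999, 0.826] 2.52
side19 0 0 0.9895 [0.347, 0.99, 0.578] 2.5
```

The lid is back exactly at its initial latched position: correlation 0.999, zero shift. The robot is clear of everything, so I hand in.

```bash
python3 - <<'E'
from rig import *
print(job_done())
E
```

```text
the job is handed in; nothing more can be done
None
```

I carried out the whole job and handed it in at about 24 s; the hand-in reports no verdict.

- **Latch:** I pressed the thumb pad down about 3.5 mm. The measured force stayed under 10 N, and the lid popped fully open.
- **Weight:** I lifted it by the knob and lowered it onto the well's foam. The reading went from −2 N to about +7 N as it settled. I then let it go, and it stood upright in the ring.
- **Lid:** I swung it over from behind and pressed it shut. The force peaked at about 13 N, fell to about 0 at the snap, then rose to about 10 N on the bumpers. I stopped there and backed off.

**Last checks:**
- **Lid:** About 1.5 s after I backed off, it was still shut. The side view matches the first latched view (correlation 0.999, no shift).
- **Latch and weight:** The thumb pad is back at its starting pixels, so I take the hook to be home. I could not see the weight again once the lid was shut.
- **Bystanders:** Steel block, tweezers and charcoal looked undisturbed in the last top view, though I did not measure them.

**Disagreements:**
- The side camera put the case and scale 5 to 9 mm off the other two cameras, so I worked from the wrist camera.
- The numeric shift check on the lid gave a false half-pixel offset, so I repeated it with template matching.
- The gripper read 13.5 mm on the 16 mm knob; I put this down to the pads giving.

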